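Clear the surface plate and roll-check the centrifuge spindle

ROBOT

A 7-joint arm with a two-finger parallel gripper is mounted at the origin on the work surface. World frame = base frame: x ahead of the robot, y to its left, z up, the work surface at z = 0. Lengths are in m, angles in degrees, forces in N, time in s.
With the tool pointing down it reaches from about 0.425 to 0.875 m from the base axis. Payload 4.7 kg.
Tool frame: the origin (TCP) lies midway between the tips of the shut fingers; the grasp point (between the pads) lies 19 mm behind it; y points along the fingers, x is the direction in which the jaws open and shut, and the axes are right-handed (so a half turn about y gives the same grasp; the last joint's range is limited). The gripper opens to 87 mm and grips with 3 to 60 N. Pads are 19 mm wide; open, the fingers measure 117 mm over their backs; the gripper's body (75 mm by 190 mm) begins 51 mm behind the grasp point.
Start: joints at [64.005, 18.392, -4.016, 83.108, 1.295, 78.541, -3.26], TCP at [0.293, -0.58, 0.223] pointing down, gripper open.
Joint ranges: [-163.93, 163.93], [-17.29, 119.83], [-79.2, 71.16], [3.27, 140.29], [-89.18, 269.18], [5.43, 117.66], [-154.24, 154.24]. Speed limits (degrees/s): [147.25, 147.25, 180, 180, 180, 180, 180].

INTERFACE

Orientations are given as [roll, pitch, yaw] about the fixed x, y, z axes, in that order (R = Rz(yaw) Ry(pitch) Rx(roll)).
In Python, from cell import readout, optics, env gives the robot as it stands. The module is installed in compiled form; this text tells all that it offers.
- The arm moves only by the tool step_arm, never from a script. Its argument "increments" is a list of rows, each a list of 3 entries, a list of its own where there are three numbers: the shift along the tool's x, y, z in m, then the turn, a rotation vector about the tool's x, y, z in rad, then the finger opening in m, from 0 to 0.087. A call has 1 to 8 rows; each row is the pose to reach, as a shift and turn from the pose measured when the call began, along the tool's axes at that moment; what a row does not reach only later rows make up. A row lasts 1/10 s, in which the tool goes at most 50 mm and 8.59 degrees, less where a joint would pass 70% of its speed; a pose out of reach is approached as far as the arm can. A call with a gripper value outside its range is refused whole. The fingers move at their own pace and stop on an object; "grip_force" is the grip in N (left out, the last holds). Time passes only in rows, so rows that repeat a pose let the fingers close. It gives the time, the measured TCP pose, the force and the opening at its end, in the units of the state.
- readout.sense(): the state, without advancing time (a new reading comes with each control period).
- optics.snapshot(name): name is "side" or "top" or "wrist"; returns a dict with "img" (480x640x3 uint8, blue, green, red), "range_z" (480x640 float32, m along the optical axis (not along the pixel's ray), 0 where there is no reading), "intrinsics" (3x3 intrinsics, pixels), "extrinsics" (4x4, takes a point from camera to world coordinates). Camera axes: x right, y up, looking along -z (the intrinsics and any distortion apply to the point x, -y, -z); pixel columns grow to the right and rows downward; lengths in m; the calibration is good to about 2 mm. A picture is of the moment at which its call begins.
- env.job_done(): hands the job in, once; it reports no verdict.
Trained networks look in a picture, given as the dict that the camera call returned (one of the last four; its "shot" number tells which), for a name from the list of things; names that differ only in an ending like _2 or _b are one class to them, and where a whole thing is asked for, a point or a joint stands for the part that bears it (a point fixed in the world has none). Each returns a list of dicts, best first, with "confidence" (0 to 1); they miss things now and then, are a little off and sometimes report something else, mostly with a low value. They report only what shows in the picture. A call takes as long as a camera call. They do not tell look-alikes from the thing itself.
- optics.search_frame(picture, thing): "location" ([x, y, z] in m, in world coordinates, good to about 4 mm: the middle of the surface that is visible of it).
- optics.trace(picture, thing): "region" (480x640 bool, what is visible of it).
The state is a dict: "clock": time; "joint_positions": joint angles; "qd": joint speeds; "joint_efforts": joint torques, N m; "eef_pos": TCP position; "tool_rot": TCP orientation; "force": force on the tool from outside, world axes, zero at the start; "moment": the same for the moment, N m; "opening": finger opening in m.
Only numpy, scipy, OpenCV 4.12 (cv2) and the standard library are available. Lean on these libraries where they do the work, as an engineer would, in place of code of your own. Each camera call takes 0.05 s, during which the arm holds its last target.

TASK

Someone has left the ear defenders standing on the surface plate, in the way of the spindle roll check. Hang them by their headband over the bar of the headset stand, level, with one cup either side of the bar, and let go. Then, by pushing its side, roll the spindle across the cleared plate so that it comes to rest lying along the yellow tape line, centred over it; do not lift it, do not let it run past the line, and leave everything else on the counter where it is.

Things in the scene. Friction and masses are not known exactly. Their poses are not given: they have to be found in the camera images.
- muffs: Rigid red ear defenders, black headband, 0.24 kg, 160 wide, 174 high, on two flat-bottomed cups. Origin: midway between the cups at their bottoms. z up, y from cup to cup, x front-back (both alike). Cups: 75 (x) by 95 high, 32 to 80 either side of the middle (gap 64 mm). Headband arch 30 wide in x; its crown is flat, 14 thick, 160 to 174 above the origin: grip it from above across the 30 mm.
- crown (a point): Centre of the underside of the headband's crown, 160 mm above the origin of the ear defenders; this is what rests on the bar.
- stand: Fixed headset stand left or right of the plate: base 200x140x12, post (diameter 20) at +80 along own x, rubber-covered bar (diameter 18, axis 200 high, top 209) along own x from the post to a free end at -91 towards the robot. End disc there: diameter 28, 5 thick; collar at the post reaches 213; nothing higher. Origin: counter level below mid-bar. Hang at -75 to +65 along x, on over the free end.
- bar_mid (a point): Point on the top of the bar, 209 mm above the stand's origin, half-way along it.
- plate: Dark surface plate, fixed, 250 mm (own x) by 400 mm (own y), 50 mm high. Origin: centre of its underside; its working face is 50 mm above the counter.
- tape: Yellow tape line stuck on the plate's working face, 232 mm long (own x), 6 mm wide (own y), less than 1 mm thick. Origin: its middle, on the plate's face. Own y points away from the spindle's starting place, the way the spindle must roll.
- spindle: Hollow steel spindle, 0.55 kg, on the plate: barrel diameter 36, length 110, on which it rolls; journals of diameter 22 beyond, 158 long in all; black keyway. Origin: on its axis, mid-barrel, 18 above the plate's face. x is its axis; y and z turn as it rolls. Starts about parallel to the tape, 200 to 290 mm from it. Rolls with drag: pushed at 30 mm/s it stops within about 2 mm; faster, it coasts.
- basket: Nickel wire basket with capped tubes, 150 x 100 mm, 102 mm high, loose bystander on the other side of the plate from the stand. Origin: centre of its underside.
- wrench: Dark iron wrench, 180 mm long, lying on the counter near the robot; bystander. Origin: its middle, on the counter.
- oil_cup: Copper oil cup with domed lid, diameter 52 mm, 60 mm high, standing near the robot; bystander. Origin: centre of its underside.
- vial: Amber vial with cork, diameter 32 mm, 84 mm high, standing beyond the plate; bystander. Origin: centre of its underside.
- brush: Bench brush 170 mm long lying beyond the plate; bystander. Origin: its middle, on the counter.
Things that resemble listed ones, but are neither listed nor needed, are in the scene too. Leave any orange look-alike of the spindle alone.

How it is judged:
By the outcome, as a careful person would: the job done as asked, in the order asked, and still so for the second after the job is handed in, with the robot touching nothing.
It also fails if it takes over 72 s, if anything falls off the work surface, if the arm or the gripper's body presses on something with over 40 N, if the wrist force passes 120 N, or if a joint passes its speed limit or range.

## Working session

There is one attempt and no reset: what is moved stays moved. The work goes in short steps, Python scripts to look and compute and a tool call to move; the robot and the scene stay as the last step left them, time stands still between calls to the robot, and variables do not carry over. Pictures are saved under pics/ and viewed, and the job is handed in when it is done.

Besides the shell and the picture viewer there is one more tool, called after "Call:" as name(argument=value, ...) on one line, values as JSON. step_arm: Moves the arm, as the interface text tells. Its arguments: {"type":"object","properties":{"increments":{"type":"array"},"grip_force":{"type":"number"}},"required":["increments"]}

```bash
mkdir -p pics; cat > h.py <<'E'
import numpy as np, cv2, pickle
from scipy.spatial.transform import Rotation as R
from cell import readout, optics, env
def snap(n,save=None):
    s=optics.snapshot(n)
    if save: cv2.imwrite('pics/'+save,s['img'])
    return s
def world(s,mask=None):
    z=s['range_z'];K=s['intrinsics'];v,u=np.mgrid[0:480,0:640]
    P=np.stack([(u-K[0,2])/K[0,0]*z,-(v-K[1,2])/K[1,1]*z,-z,np.ones_like(z)],-1)
    return (P@s['extrinsics'].T)[...,:3]
def project(s,p):
    q=np.linalg.inv(s['extrinsics'])@np.r_[p,1];K=s['intrinsics']
    return K[0,0]*q[0]/-q[2]+K[0,2],K[1,1]*-q[1]/-q[2]+K[1,2]
E
python3 - <<'E'
from h import *
st=readout.sense();print({k:np.round(v,3) for k,v in st.items()})
for n in('top','side'):
    s=snap(n,n+'0.png');print(n,s['intrinsics'].tolist(),np.round(s['extrinsics'],3).tolist(),[k for k in s])
    pickle.dump(s,open(n+'0.pkl','wb'))
    for t in['muffs','stand','plate','tape','spindle','basket','wrench','oil_cup','vial','brush','crown','bar_mid']:
        for r in optics.search_frame(s,t)[:3]:
            print(t,round(r['confidence'],2),np.round(r['location'],3),np.round(project(s,r['location'])))
E
```

```text
{'clock': np.float64(0.0), 'joint_positions': array([64.005, 18.44 , -4.017, 83.174,  1.295, 78.539, -3.26 ]), 'qd': array([ 0.043, -0.144, -0.073,  0.029, -0.06 ,  0.07 , -0.022]), 'joint_efforts': array([ 0.0000e+00, -4.9129e+01, -4.0400e-01, -3.1252e+01, -6.4000e-02,
        4.4000e-02,  0.0000e+00]), 'eef_pos': array([ 0.293, -0.58 ,  0.221]), 'tool_rot': array([-90.005,   0.108, -63.194]), 'force': array([0.857, 0.571, 0.273]), 'moment': array([ 0.037,  0.041, -0.023]), 'opening': np.float64(0.087)}
top [[620.6309165393535, 0.0, 330.60921530059574], [0.0, 620.6309165393535, 238.4607161937759], [0.0, 0.0, 1.0]] [[0.021, 0.978, -0.207, 0.228], [-1.0, 0.021, -0.003, -0.053], [0.002, 0.207, 0.978, 1.654], [0.0, 0.0, 0.0, 1.0]] ['img', 'range_z', 'intrinsics', 'extrinsics', 'shot']
muffs 0.74 [0.569 0.021 0.143] [303. 230.]
stand 0.77 [0.536 0.364 0.014] [177. 250.]
plate 0.59 [0.543 0.004 0.05 ] [310. 247.]
tape 0.43 [0.528 0.086 0.053] [279. 252.]
spindle 0.89 [ 0.578 -0.152  0.085] [370. 233.]
spindle 0.78 [ 0.309 -0.337  0.036] [440. 340.]
spindle 0.58 [ 0.399 -0.5    0.032] [502
[... 629 characters left out ...]
 0.13 ] [336. 234.]
stand 0.59 [0.546 0.356 0.013] [304. 204.]
plate 0.56 [ 0.533 -0.075  0.052] [325. 266.]
tape 0.3 [0.545 0.352 0.012] [303. 205.]
spindle 0.81 [ 0.579 -0.167  0.079] [349. 274.]
spindle 0.68 [ 0.402 -0.513  0.028] [308. 393.]
spindle 0.65 [0.547 0.353 0.013] [304. 205.]
basket 0.58 [ 0.549 -0.398  0.063] [359. 337.]
oil_cup 0.67 [ 0.534 -0.076  0.054] [326. 265.]
vial 0.61 [ 0.357 -0.183  0.053] [268. 296.]
vial 0.58 [ 0.756 -0.238  0.052] [420. 289.]
vial 0.52 [ 0.57  -0.037  0.133] [335. 233.]
brush 0.77 [0.758 0.217 0.02 ] [374. 216.]
crown 0.93 [ 0.57  -0.037  0.134] [335. 232.]
crown 0.69 [ 0.756 -0.236  0.051] [419. 290.]
bar_mid 0.69 [0.546 0.354 0.016] [304. 204.]
```

View pics/top0.png

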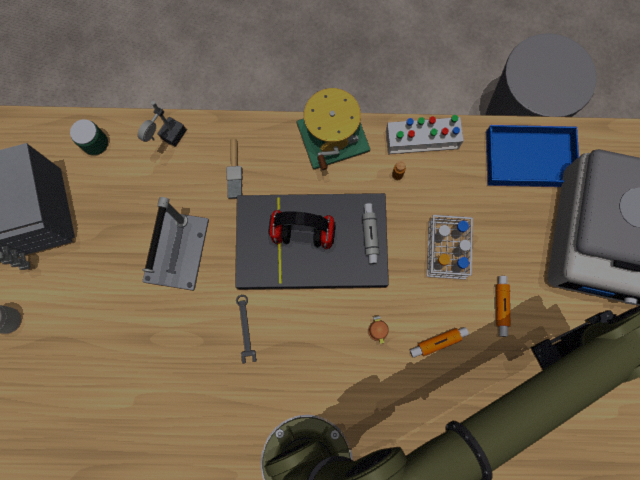

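View pics/side0.png

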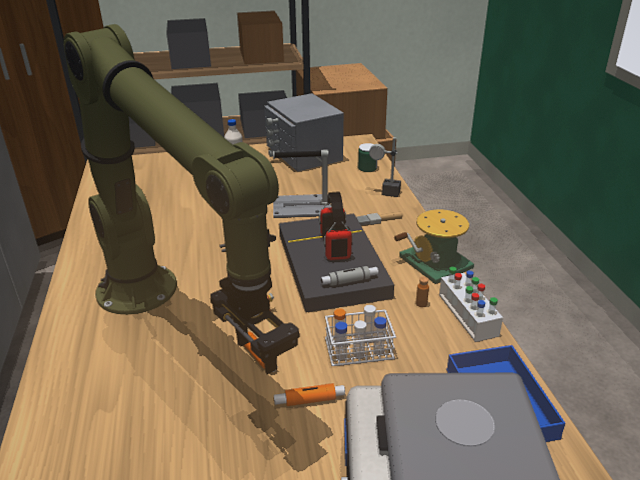

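```bash
cat > m.py <<'E'
from h import *
def fit(P,name):
    c=np.median(P[:,:2],0);D=P[:,:2]-P[:,:2].mean(0)
    r=cv2.minAreaRect((P[:,:2]*1000).astype(np.float32))
    w,v=np.linalg.eigh(D.T@D);a=np.degrees(np.arctan2(v[1,1],v[0,1]))
    print(name,len(P),'mean',np.round(P.mean(0),4),'rect c',np.round(r[0],1),'size',np.round(r[1],1),'ang',round(r[2],2),'pca',round(a,2),'z',np.round(np.percentile(P[:,2],[2,50,98]),4))
def crop(s,u0,u1,v0,v1,f,k=3):
    cv2.imwrite('pics/'+f,cv2.resize(s['img'][v0:v1,u0:u1],None,fx=k,fy=k,interpolation=cv2.INTER_CUBIC))
E
python3 - <<'E'
from m import *
s=pickle.load(open('top0.pkl','rb'));W=world(s);im=s['img'].astype(int)
def box(u0,u1,v0,v1):
    m=np.zeros((480,640),bool);m[v0:v1,u0:u1]=1;return m
B=box(225,400,185,300);Z=W[...,2]
fit(W[B&(Z>0.04)&(Z<0.06)],'plate')
yel=(im[...,2]>110)&(im[...,1]>100)&(im[...,0]<70)&B&(Z>0.04)&(Z<0.06)
fit(W[yel],'tape')
S=box(350,387,195,275)
fit(W[S&(Z>0.06)],'spindle');fit(W[S&(Z>0.083)],'spindle top')
M=box(260,345,195,260)
fit(W[M&(Z>0.065)],'muffs');fit(W[M&(Z>0.20)],'crown');
fit(W[M&(Z>0.12)&(Z<.15)],'cups')
T=box(130,215,185,300)
fit(W[T&(Z>0.19)],'bar');fit(W[T&(Z>0.19)&(Z<.25)&(im.sum(-1)<150)],'bar dark')
fit(W[T&(Z>0.206)],'bartop')
fit(W[T&(Z>0.008)&(Z<.02)],'base')
crop(s,130,400,180,300,'crop0.png')
E
```

```text
plate 11533 mean [0.5557 0.0084 0.0495] rect c [565.    2.5] size [252.1 400.4] ang 2.14 pca 92.02 z [0.0423 0.0495 0.057 ]
tape 112 mean [0.5396 0.0859 0.0497] rect c [561.6  87.6] size [232.1   6.6] ang 3.43 pca -176.64 z [0.0412 0.0493 0.0567]
spindle 736 mean [ 0.5731 -0.1506  0.0995] rect c [ 441.8 -108.3] size [ 81.3 441.3] ang 72.62 pca 175.16 z [0.0666 0.0808 0.093 ]
spindle top 265 mean [ 0.5675 -0.1494  0.1394] rect c [ 436.8 -123. ] size [ 52.5 437.5] ang 78.45 pca 168.1 z [0.0831 0.0856 1.6536]
muffs 1634 mean [0.5658 0.0216 0.1885] rect c [427.   27.6] size [167.  396.5] ang 89.29 pca 59.09 z [0.0755 0.1467 0.2293]
crown 576 mean [0.5634 0.0206 0.2788] rect c [427.9 -32.6] size [389.4 102.3] ang 20.68 pca -165.24 z [0.2021 0.2178 1.6536]
cups 663 mean [0.5682 0.0228 0.1376] rect c [578.9  25.3] size [165.7  82.9] ang 84.68 pca 86.63 z [0.1225 0.1387 0.1478]
bar 669 mean [0.52   0.3433 0.2887] rect c [376.6 208.2] size [581.1 157.4] ang 45.2 pca 48.41 z [0.1968 0.207  1.6536]
bar dark 452 mean [0.5287 0.3678 0.2062] rect c [535.2 367.6] size [ 20.  166.4] ang 81.78 pca 171.96 z [0.1982 0.2065 0.2142]
bartop 389 mean [0.508  0.3266 0.3507] rect c [375.  206.8] size [577.3 155.9] ang 45.39 pca 50.51 z [0.2062 0.2094 1.6536]
base 2582 mean [0.5297 0.3602 0.0125] rect c [558.2 381.3] size [311.1 231.5] ang 3.49 pca 166.63 z [0.0082 0.0122 0.0189]
```

View pics/crop0.png

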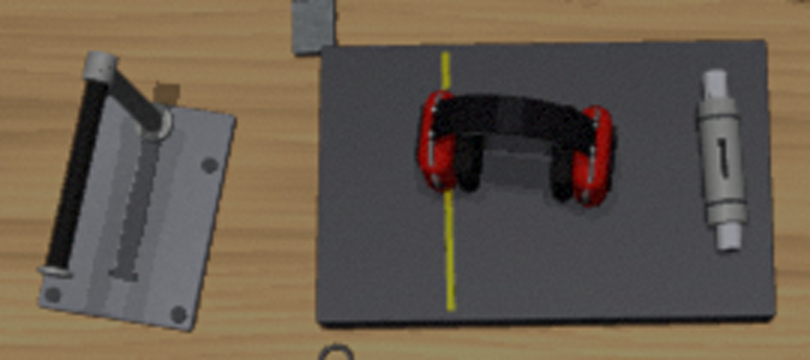

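```bash
python3 - <<'E'
from m import *
s=pickle.load(open('top0.pkl','rb'));W=world(s);im=s['img'].astype(int)
ok=(s['range_z']>0.3)
def box(u0,u1,v0,v1):
    m=np.zeros((480,640),bool);m[v0:v1,u0:u1]=1;return m&ok
Z=W[...,2]
S=box(350,387,195,275)
fit(W[S&(Z>0.062)],'spindle');fit(W[S&(Z>0.083)],'spindle top');
fit(W[S&(Z>0.062)&(W[...,0]>.54)&(W[...,0]<.62)],'barrel');
M=box(255,345,195,262)
fit(W[M&(Z>0.065)],'muffs');fit(W[M&(Z>0.217)],'crown');
for lo in(.20,.21,.22):fit(W[M&(Z>lo)],'crown%g'%lo)
fit(W[M&(Z>0.12)&(Z<.15)],'cups')
red=(im[...,2]>100)&(im[...,1]<60)
fit(W[M&red&(W[...,1]>.02)&(Z>.06)],'cupL');fit(W[M&red&(W[...,1]<.02)&(Z>.06)],'cupR')
T=box(130,215,185,300)
bd=T&(Z>0.195)&(Z<.25)&(im.sum(-1)<150)
fit(W[bd],'bar dark')
fit(W[T&(Z>0.18)],'bar all')
P=W[bd];x=P[:,0];print('bar line y=',np.polyfit(x-.5,P[:,1],1), np.degrees(np.arctan(np.polyfit(x,P[:,1],1)[0])))
fit(W[T&(Z>0.008)&(Z<.02)],'base')
for t in('muffs','spindle','stand'):
    pass
E
```

```text
spindle 723 mean [ 0.5774 -0.1518  0.0803] rect c [ 580.9 -156.9] size [160.3  45.4] ang 5.95 pca -174.26 z [0.0671 0.0808 0.0909]
spindle top 256 mean [ 0.5795 -0.1528  0.0862] rect c [ 582.1 -151.9] size [146.2  30.4] ang 7.14 pca -175.07 z [0.0831 0.0854 0.093 ]
barrel 415 mean [ 0.5796 -0.1516  0.0816] rect c [ 579.9 -157. ] size [82.4 45. ] ang 6.95 pca -173.08 z [0.0685 0.0822 0.0914]
muffs 1609 mean [0.571  0.0228 0.1657] rect c [579.4  25.3] size [165.9  82.9] ang 85.18 pca 86.0 z [0.0751 0.1459 0.2261]
crown 288 mean [0.5796 0.0253 0.2221] rect c [579.4  25. ] size [68.6 31.8] ang 84.7 pca 86.68 z [0.2172 0.222  0.2296]
crown0.2 551 mean [0.5786 0.024  0.2164] rect c [579.8  24.4] size [106.5  32.5] ang 84.44 pca 85.01 z [0.2021 0.2174 0.2283]
crown0.21 436 mean [0.5789 0.0249 0.2192] rect c [579.8  25.1] size [93.5 32.4] ang 84.66 pca 86.09 z [0.2105 0.2197 0.2288]
crown0.22 207 mean [0.5799 0.0253 0.2235] rect c [579.5  25.9] size [60.4 31.8] ang 84.7 pca 85.31 z [0.2201 0.223  0.2296]
cups 663 mean [0.5682 0.0228 0.1376] rect c [578.9  25.3] size [165.7  82.9] ang 84.68 pca 86.63 z [0.1225 0.1387 0.1478]
cupL 118 mean [0.5756 0.093  0.1409] rect c [584.7  92. ] size [69.  23.4] ang 2.64 pca -176.1 z [0.1329 0.1412 0.1484]
cupR 143 mean [ 0.5684 -0.0422  0.141 ] rect c [572.9 -39.6] size [25.3 67.6] ang 85.01 pca 169.39 z [0.1323 0.1409 0.149 ]
bar dark 451 mean [0.5285 0.3678 0.2063] rect c [535.2 367.6] size [ 20.  166.4] ang 81.78 pca 172.0 z [0.1983 0.2065 0.2142]
bar all 638 mean [0.5379 0.3671 0.2062] rect c [537.3 369.4] size [ 26.4 183.7] ang 82.66 pca 172.05 z [0.1951 0.2065 0.2157]
bar line y= [-0.13898022  0.37179059] -7.912296692274975
base 2582 mean [0.5297 0.3602 0.0125] rect c [558.2 381.3] size [311.1 231.5] ang 3.49 pca 166.63 z [0.0082 0.0122 0.0189]
```

```bash
cat > t.py <<'E'
from h import *
def pose():
    st=readout.sense();return st,np.array(st['eef_pos']),R.from_euler('xyz',st['tool_rot'],degrees=True)
def tgt(p,yaw,n=1):
    st,p0,R0=pose()
    Rt=R.from_euler('xyz',[-90,0,yaw],degrees=True)
    rv=(R0.inv()*Rt).as_rotvec();d=R0.inv().apply(np.array(p)-p0)
    print('clock',round(st['clock'],2),'at',np.round(p0,4),np.round(st['tool_rot'],2),'F',np.round(st['force'],1),'op',round(st['opening'],4))
    print('  shift',np.round(d,4).tolist(),'turn',np.round(rv,3).tolist(),'|d|',round(np.linalg.norm(d),3))
E
python3 -c "
from t import *
tgt([.5795,.0255,.32],-5.2)"
```

```text
clock 1.3 at [ 0.2931 -0.5802  0.2226] [-9.00e+01 -1.00e-02 -6.32e+01] F [-0.8 -1.  -0. ] op 0.0871
  shift [-0.4115, -0.0975, 0.5288] turn [0.0, -1.012, 0.0] |d| 0.677
```

Call:
step_arm(increments=[[[-0.41,-0.098,0.529],[0,-1.01,0],0.087],[[-0.41,-0.098,0.529],[0,-1.01,0],0.087],[[-0.41,-0.098,0.529],[0,-1.01,0],0.087],[[-0.41,-0.098,0.529],[0,-1.01,0],0.087],[[-0.41,-0.098,0.529],[0,-1.01,0],0.087],[[-0.41,-0.098,0.529],[0,-1.01,0],0.087],[[-0.41,-0.098,0.529],[0,-1.01,0],0.087],[[-0.41,-0.098,0.529],[0,-1.01,0],0.087]])

```text
clock: 2.1
eef_pos: [0.4635, -0.2209, 0.2812]
tool_rot: [-90.1, -0.0, -5.2]
force: [1.0, -1.2, -1.2]
opening: 0.0868
```

```bash
python3 -c "
from t import *
tgt([.5795,.0255,.32],-5.2)"
```

```text
clock 2.1 at [ 0.4635 -0.2209  0.2812] [-9.005e+01 -4.000e-02 -5.200e+00] F [ 1.  -1.2 -1.2] op 0.0868
  shift [0.0932, -0.039, 0.2558] turn [0.001, -0.0, 0.001] |d| 0.275
```

Call:
step_arm(increments=[[[0.093,-0.039,0.256],[0,0,0],0.087],[[0.093,-0.039,0.256],[0,0,0],0.087],[[0.093,-0.039,0.256],[0,0,0],0.087],[[0.093,-0.039,0.256],[0,0,0],0.087],[[0.093,-0.039,0.256],[0,0,0],0.087],[[0.093,-0.039,0.256],[0,0,0],0.087],[[0.093,-0.039,0.256],[0,0,0],0.087],[[0.093,-0.039,0.256],[0,0,0],0.087]])

```text
clock: 2.9
eef_pos: [0.5792, 0.0257, 0.3198]
tool_rot: [-90.1, -0.0, -5.1]
force: [0.0, -1.1, 0.1]
opening: 0.0869
```

```bash
python3 - <<'E'
from t import *
from m import fit
s=snap('wrist','wrist1.png');pickle.dump(s,open('w1.pkl','wb'))
W=world(s);Z=W[...,2];ok=s['range_z']>.05
print(np.round(s['extrinsics'],3).tolist())
near=ok&(abs(W[...,0]-.58)<.06)&(abs(W[...,1]-.025)<.1)
for lo in(.2,.21,.217):
    m=near&(Z>lo)&(Z<.235); fit(W[m],'crown%g'%lo) if m.sum()>5 else None
tgt([.5795,.0255,.212],-5.2)
E
```

```text
[[0.996, 0.085, 0.027, 0.588], [-0.089, 0.95, 0.299, 0.108], [0.0, -0.301, 0.954, 0.481], [0.0, 0.0, 0.0, 1.0]]
crown0.2 4879 mean [0.5832 0.0315 0.2171] rect c [582.7  24.8] size [101.5  30. ] ang 85.28 pca 85.25 z [0.2015 0.2191 0.2245]
crown0.21 3936 mean [0.583  0.0286 0.2197] rect c [582.6  24.6] size [80.9 30. ] ang 85.36 pca 85.23 z [0.2107 0.2207 0.2245]
crown0.217 3023 mean [0.5828 0.0266 0.2215] rect c [582.5  24.9] size [61.9 29.9] ang 85.73 pca 84.88 z [0.2173 0.2221 0.2246]
clock 2.95 at [0.5791 0.0243 0.3197] [-9.012e+01 -1.000e-02 -5.280e+00] F [-0.3 -0.3 -0.3] op 0.0872
  shift [0.0003, 0.1077, 0.0014] turn [0.002, -0.001, 0.0] |d| 0.108
```

View pics/wrist1.png

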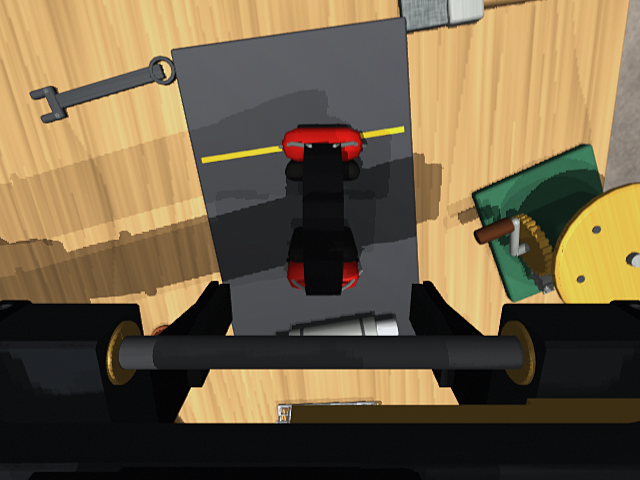

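Call:
step_arm(increments=[[[0.002,0.04,0.001],[0.002,-0.005,0],0.087],[[0.002,0.07,0.001],[0.002,-0.005,0],0.087],[[0.002,0.09,0.001],[0.002,-0.005,0],0.087],[[0.002,0.1,0.001],[0.002,-0.005,0],0.087],[[0.002,0.107,0.001],[0.002,-0.005,0],0.087],[[0.002,0.107,0.001],[0.002,-0.005,0],0.087],[[0.002,0.107,0.001],[0.002,-0.005,0],0.087]])

```text
clock: 3.65
eef_pos: [0.5817, 0.0246, 0.2138]
tool_rot: [-90.0, -0.1, -5.0]
force: [0.5, 0.9, 0.8]
opening: 0.087
```

Call:
step_arm(increments=[[[0,0,0],[0,0,0],0.05],[[0,0,0],[0,0,0],0.035],[[0,0,0],[0,0,0],0.03],[[0,0,0],[0,0,0],0.02],[[0,0,0],[0,0,0],0.02],[[0,0,0],[0,0,0],0.02],[[0,0,0],[0,0,0],0.02],[[0,0,0],[0,0,0],0.02]], grip_force=25)

```text
clock: 4.45
eef_pos: [0.5817, 0.0246, 0.2138]
tool_rot: [-90.0, -0.1, -5.0]
force: [-1.2, -0.8, 0.7]
opening: 0.0306
```

Call:
step_arm(increments=[[[0,-0.01,0],[0,0,0],0.02],[[0,-0.02,0],[0,0,0],0.02],[[0,-0.03,0],[0,0,0],0.02],[[0,-0.04,0],[0,0,0],0.02],[[0,-0.04,0],[0,0,0],0.02]])

```text
clock: 4.95
eef_pos: [0.5827, 0.0249, 0.256]
tool_rot: [-90.0, -0.3, -5.0]
force: [0.7, -0.6, -2.7]
opening: 0.0297
```

```bash
python3 - <<'E'
from t import *
s=snap('side','side2.png')
cv2.imwrite('pics/side2c.png',cv2.resize(s['img'][120:320,220:420],None,fx=3,fy=3))
s=snap('wrist','wrist2.png')
tgt([.538,.3665,.41],-8)
tgt([.58,.025,.41],-5)
E
```

```text
clock 5.05 at [0.5818 0.0247 0.2541] [-90.    -0.13  -5.02] F [-0.2  0.6 -2.7] op 0.0296
  shift [-0.0731, -0.1561, 0.3367] turn [0.0, 0.052, 0.002] |d| 0.378
clock 5.05 at [0.5818 0.0247 0.2541] [-90.    -0.13  -5.02] F [-0.2  0.6 -2.7] op 0.0296
  shift [-0.0014, -0.1559, 0.0002] turn [0.0, -0.0, 0.002] |d| 0.156
```

View pics/side2c.png

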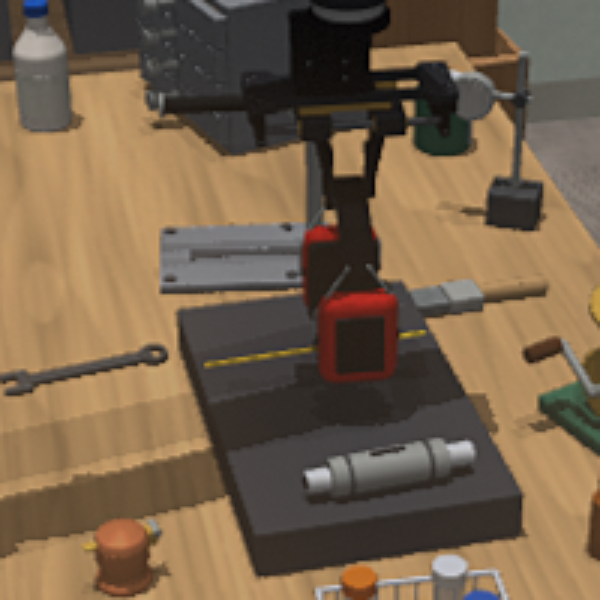

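View pics/wrist2.png

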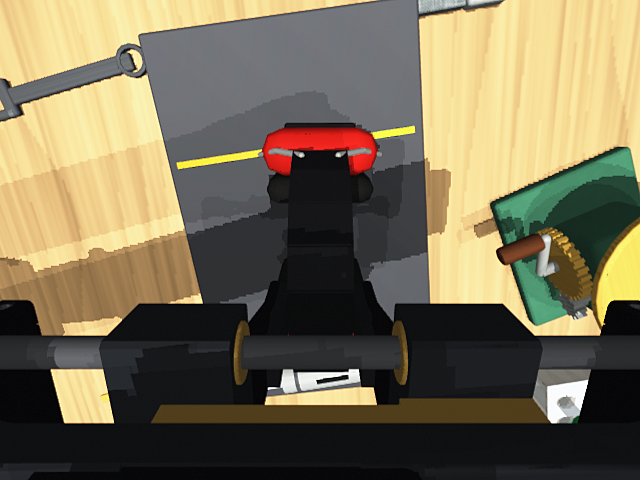

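Call:
step_arm(increments=[[[0,-0.03,0],[0,0,0],0.02],[[0,-0.07,0],[0,0,0],0.02],[[0,-0.11,0],[0,0,0],0.02],[[0,-0.14,0.02],[0,0,0],0.02],[[0,-0.156,0.05],[0,0,0],0.02],[[-0.02,-0.156,0.09],[0,0.02,0],0.02],[[-0.03,-0.156,0.13],[0,0.04,0],0.02],[[-0.04,-0.156,0.17],[0,0.052,0],0.02]])

```text
clock: 5.85
eef_pos: [0.5558, 0.1988, 0.4097]
tool_rot: [-90.0, -0.1, -8.1]
force: [0.8, -0.7, -2.3]
opening: 0.0295
```

Call:
step_arm(increments=[[[-0.01,0,0.02],[0,0,0],0.02],[[-0.015,0,0.03],[0,0,0],0.02],[[-0.015,0,0.03],[0,0,0],0.02],[[-0.015,0,0.03],[0,0,0],0.02]])

```text
clock: 6.25
eef_pos: [0.5461, 0.2287, 0.4093]
tool_rot: [-90.1, -0.1, -8.2]
force: [0.3, -0.1, -2.5]
opening: 0.0298
```

```bash
python3 - <<'E'
from t import *
from m import fit
s=snap('wrist','wrist3.png');pickle.dump(s,open('w3.pkl','wb'))
W=world(s);Z=W[...,2];ok=s['range_z']>.05
m=ok&(Z>.197)&(Z<.225)&(W[...,1]>.33)&(W[...,1]<.41)&(W[...,0]>.4)&(W[...,0]<.66)
fit(W[m],'bar');P=W[m];
if len(P)>50:
  f=np.polyfit(P[:,0]-.538,P[:,1],1);print(f,np.degrees(np.arctan(f[0])),P[:,0].min(),P[:,0].max())
  fit(W[m&(Z>.206)],'bartop')
tgt([.538,.3665,.41],-8)
E
```

```text
bar 4835 mean [0.5416 0.3669 0.2071] rect c [540.2 367.4] size [ 26.8 182.7] ang 82.06 pca 172.13 z [0.2002 0.2075 0.2124]
[-0.13673428  0.36741504] -7.786013553327313 0.4481932396266608 0.6311717878706976
bartop 3457 mean [0.5436 0.3674 0.2084] rect c [540.2 367.7] size [ 24.4 182.7] ang 81.96 pca 172.17 z [0.2061 0.2081 0.2126]
clock 6.3 at [0.5463 0.2282 0.4093] [-90.12  -0.13  -8.27] F [-0.3 -1.1 -2.3] op 0.0296
  shift [-0.0281, -0.0011, 0.1357] turn [0.002, -0.005, 0.002] |d| 0.139
```

View pics/wrist3.png

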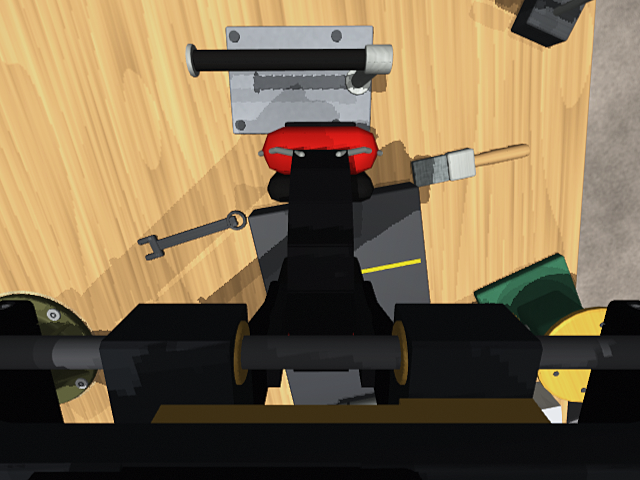

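Call:
step_arm(increments=[[[-0.01,0,0.04],[0.002,-0.006,0.002],0.02],[[-0.02,0,0.08],[0.002,-0.006,0.002],0.02],[[-0.026,0,0.115],[0.002,-0.006,0.002],0.02],[[-0.028,0,0.1355],[0.002,-0.006,0.002],0.02],[[-0.028,0,0.1355],[0.002,-0.006,0.002],0.02],[[-0.028,0,0.1355],[0.002,-0.006,0.002],0.02],[[-0.028,0,0.1355],[0.002,-0.006,0.002],0.02]])

```text
clock: 7.0
eef_pos: [0.5396, 0.3638, 0.409]
tool_rot: [-90.1, -0.1, -8.2]
force: [0.1, 0.6, -3.7]
opening: 0.0298
```

```bash
python3 - <<'E'
from t import *
s=snap('side','side4.png')
cv2.imwrite('pics/side4c.png',cv2.resize(s['img'][50:250,200:400],None,fx=3,fy=3))
tgt([.538,.3665,.225],-7.9)
E
```

```text
clock 7.05 at [0.5395 0.3639 0.4091] [-9.006e+01 -8.000e-02 -8.140e+00] F [ 0.3  0.4 -1. ] op 0.0298
  shift [-0.0021, 0.1841, 0.0025] turn [0.001, -0.004, 0.001] |d| 0.184
```

View pics/side4c.png

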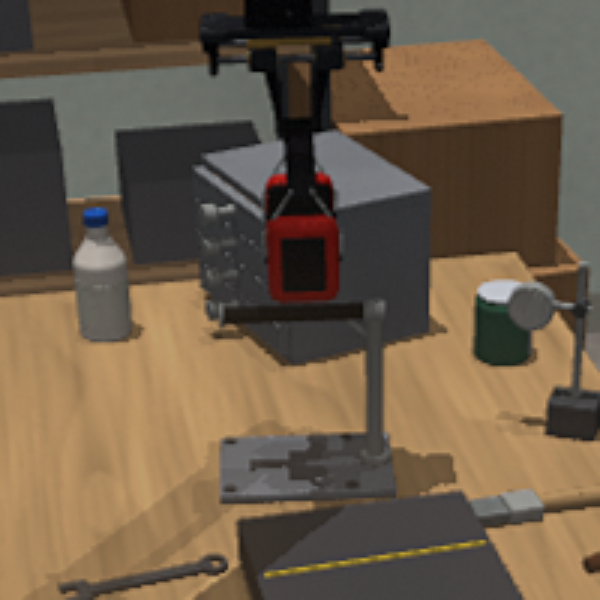

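Muffs are held above the bar (cups at crop (300,240), bar at (290,312)). Lowering.

Call:
step_arm(increments=[[[-0.002,0.02,0.003],[0.001,-0.004,0.001],0.02],[[-0.002,0.05,0.003],[0.001,-0.004,0.001],0.02],[[-0.002,0.08,0.003],[0.001,-0.004,0.001],0.02],[[-0.002,0.11,0.003],[0.001,-0.004,0.001],0.02],[[-0.002,0.14,0.003],[0.001,-0.004,0.001],0.02],[[-0.002,0.165,0.003],[0.001,-0.004,0.001],0.02],[[-0.002,0.178,0.003],[0.001,-0.004,0.001],0.02],[[-0.002,0.182,0.003],[0.001,-0.004,0.001],0.02]])

```text
clock: 7.85
eef_pos: [0.5384, 0.3651, 0.2259]
tool_rot: [-90.1, 0.0, -8.0]
force: [-0.3, -0.6, -2.4]
opening: 0.0293
```

Call:
step_arm(increments=[[[0,0.001,0],[0,0,0],0.02],[[0,0.001,0],[0,0,0],0.02],[[0,0.001,0],[0,0,0],0.02]])

```text
clock: 8.15
eef_pos: [0.539, 0.3655, 0.2263]
tool_rot: [-90.0, -0.1, -8.0]
force: [0.3, 0.3, -2.6]
opening: 0.0297
```

```bash
python3 - <<'E'
from t import *
s=snap('side','side5.png')
cv2.imwrite('pics/side5c.png',cv2.resize(s['img'][80:230,220:370],None,fx=4,fy=4))
s=snap('wrist','wrist5.png')
tgt([.538,.3665,.213],-7.9)
E
```

```text
clock 8.25 at [0.5387 0.3656 0.226 ] [-9.005e+01 -3.000e-02 -8.020e+00] F [-0.5 -0.3 -2. ] op 0.0302
  shift [-0.0008, 0.013, 0.0008] turn [0.001, -0.002, 0.001] |d| 0.013
```

View pics/side5c.png

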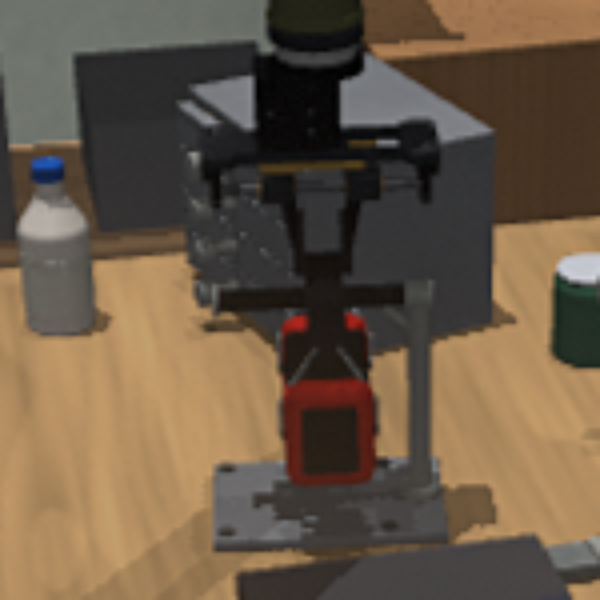

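View pics/wrist5.png

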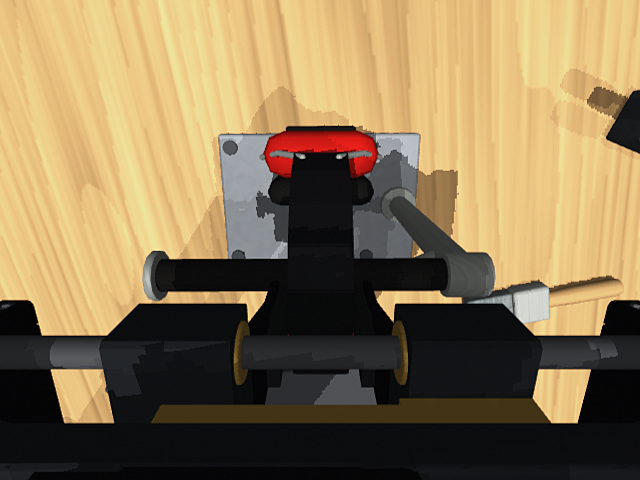

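Call:
step_arm(increments=[[[-0.001,0.003,0.001],[0.001,0,0],0.02],[[-0.001,0.006,0.001],[0.001,0,0],0.02],[[-0.001,0.009,0.001],[0.001,0,0],0.02],[[-0.001,0.011,0.001],[0.001,0,0],0.02],[[-0.001,0.011,0.001],[0.001,0,0],0.02]])

```text
clock: 8.75
eef_pos: [0.5377, 0.3664, 0.2143]
tool_rot: [-90.0, 0.0, -8.0]
force: [-0.6, -0.4, -2.5]
opening: 0.0297
```

Call:
step_arm(increments=[[[0,0.001,0],[0,0,0],0.02],[[0,0.002,0],[0,0,0],0.02],[[0,0.002,0],[0,0,0],0.02]])

```text
clock: 9.05
eef_pos: [0.5377, 0.3665, 0.2129]
tool_rot: [-90.0, -0.0, -8.0]
force: [-0.9, -1.2, 0.3]
opening: 0.0297
```

Call:
step_arm(increments=[[[0,0,0],[0,0,0],0.034],[[0,0,0],[0,0,0],0.04],[[0,0,0],[0,0,0],0.05],[[0,0,0],[0,0,0],0.06],[[0,0,0],[0,0,0],0.06],[[0,0,0],[0,0,0],0.06]])

```text
clock: 9.65
eef_pos: [0.5377, 0.3665, 0.2129]
tool_rot: [-90.0, -0.0, -8.0]
force: [0.5, -0.3, 0.3]
opening: 0.0583
```

Call:
step_arm(increments=[[[0,-0.01,0],[0,0,0],0.06],[[0,-0.03,0],[0,0,0],0.06],[[0,-0.06,0],[0,0,0],0.06],[[0,-0.09,0],[0,0,0],0.06],[[0,-0.1,0],[0,0,0],0.06],[[0,-0.1,0],[0,0,0],0.06]])

```text
clock: 10.25
eef_pos: [0.5381, 0.3674, 0.315]
tool_rot: [-89.9, -0.2, -8.0]
force: [-0.8, -0.5, -0.7]
opening: 0.0593
```

```bash
python3 - <<'E'
from t import *
from m import fit
s=snap('side','side6.png');pickle.dump(s,open('s6.pkl','wb'))
cv2.imwrite('pics/side6c.png',cv2.resize(s['img'][80:230,220:370],None,fx=4,fy=4))
s=snap('wrist','wrist6.png');pickle.dump(s,open('w6.pkl','wb'))
W=world(s);Z=W[...,2];ok=s['range_z']>.05
m=ok&(Z>.214)&(Z<.24)&(abs(W[...,1]-.367)<.06)&(abs(W[...,0]-.538)<.05)
fit(W[m],'crown');P=W[m];m2=m&(abs(W[...,1]-.367)<.03);P=W[m2];A=np.c_[P[:,:2]-[.538,.367],np.ones(len(P))];print(np.linalg.lstsq(A,P[:,2],rcond=None)[0])
tgt([.538,.3665,.213],-7.9)
E
```

```text
crown 3469 mean [0.5398 0.3701 0.22  ] rect c [539.6 368.4] size [67.8 30.1] ang 82.28 pca 81.72 z [0.2146 0.2206 0.2236]
[-0.00341059 -0.00390702  0.22032273]
clock 10.35 at [0.5375 0.3662 0.3119] [-9.008e+01  3.000e-02 -8.020e+00] F [-0.7 -0.3 -1. ] op 0.0598
  shift [0.0005, 0.0989, 0.0005] turn [0.001, -0.002, -0.001] |d| 0.099
```

View pics/side6c.png

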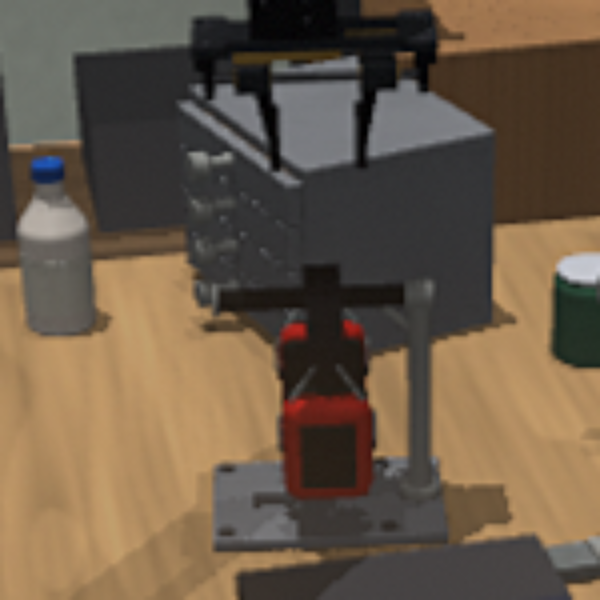

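View pics/wrist6.png

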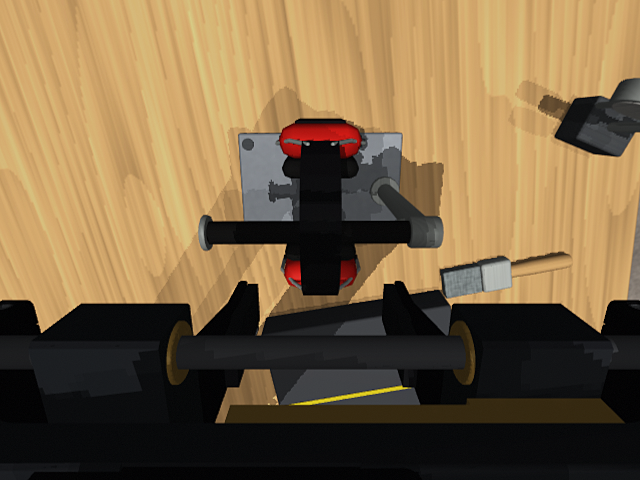

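```bash
python3 - <<'E'
from t import *
tgt([.585,-.20,.30],4)
E
```

```text
clock 10.35 at [0.5375 0.3662 0.3119] [-9.008e+01  3.000e-02 -8.020e+00] F [-0.7 -0.3 -1. ] op 0.0598
  shift [0.1261, 0.0126, -0.5541] turn [0.001, -0.21, -0.001] |d| 0.568
```

Call:
step_arm(increments=[[[0,-0.03,-0.02],[0,0,0],0.06],[[0.126,0.013,-0.554],[0,-0.21,0],0.06],[[0.126,0.013,-0.554],[0,-0.21,0],0.06],[[0.126,0.013,-0.554],[0,-0.21,0],0.06],[[0.126,0.013,-0.554],[0,-0.21,0],0.08],[[0.126,0.013,-0.554],[0,-0.21,0],0.08],[[0.126,0.013,-0.554],[0,-0.21,0],0.08],[[0.126,0.013,-0.554],[0,-0.21,0],0.08]])

```text
clock: 11.15
eef_pos: [0.5654, -0.0007, 0.3134]
tool_rot: [-90.1, 0.2, 4.0]
force: [1.6, 1.0, 0.6]
opening: 0.0782
```

```bash
python3 - <<'E'
from t import *
tgt([.585,-.20,.30],4)
E
```

```text
clock 11.15 at [ 0.5654 -0.0007  0.3134] [-90.08   0.19   3.97] F [1.6 1.  0.6] op 0.0782
  shift [0.0057, 0.0137, -0.2002] turn [0.001, -0.0, -0.003] |d| 0.201
```

Call:
step_arm(increments=[[[0.006,0.013,-0.2],[0,0,0],0.083],[[0.006,0.013,-0.2],[0,0,0],0.083],[[0.006,0.013,-0.2],[0,0,0],0.083],[[0.006,0.013,-0.2],[0,0,0],0.083],[[0.006,0.013,-0.2],[0,0,0],0.083],[[0.006,0.013,-0.2],[0,0,0],0.083],[[0.006,0.013,-0.2],[0,0,0],0.083]])

```text
clock: 11.85
eef_pos: [0.585, -0.1981, 0.2995]
tool_rot: [-90.0, 0.3, 4.1]
force: [-0.2, 0.3, -0.2]
opening: 0.0832
```

```bash
cat > sp.py <<'E'
from t import *
from m import fit
def meas(n,f=None,tape=True):
    s=snap(n,f);W=world(s);Z=W[...,2];ok=s['range_z']>.05;im=s['img'].astype(int)
    inpl=ok&(abs(W[...,0]-.56)<.15)&(abs(W[...,1])<.25)
    y=inpl&(im[...,2]>100)&(im[...,1]>95)&(im[...,0]<80)&(Z>.035)&(Z<.065)&(W[...,1]>.03)&(W[...,1]<.14)
    if y.sum()>10:
        P=W[y];fit(P,n+' tape');f_=np.polyfit(P[:,0]-.56,P[:,1],1);print('  line',f_,np.degrees(np.arctan(f_[0])),P[:,0].min(),P[:,0].max())
    return s,W,inpl
E
python3 - <<'E'
from sp import *
for n in('wrist','top'):
    s,W,ip=meas(n,n+'7.png');pickle.dump(s,open(n+'7.pkl','wb'))
    m=ip&(W[...,2]>.062)&(W[...,2]<.095)&(W[...,1]<-.1)&(W[...,1]>-.2)
    if m.sum()>20:
        fit(W[m],'sp');fit(W[m&(W[...,2]>.08)],'sptop')
        P=W[m&(W[...,2]>.08)];f=np.polyfit(P[:,0]-.58,P[:,1],1);print(f,np.degrees(np.arctan(f[0])))
tgt([.585,-.20,.30],4)
E
```

```text
sp 4752 mean [ 0.5826 -0.1524  0.0805] rect c [ 582.7 -153.5] size [159.3  36.4] ang 5.61 pca -174.43 z [0.0698 0.0817 0.0865]
sptop 2751 mean [ 0.5813 -0.1533  0.0838] rect c [ 586.7 -153. ] size [133.4  27.7] ang 5.54 pca -174.47 z [0.0803 0.084  0.0867]
[ 0.09182556 -0.15339617] 5.246503748796098
top tape 244 mean [0.559  0.0872 0.0494] rect c [562.5  87.3] size [234.1   8.7] ang 3.46 pca -176.53 z [0.0422 0.0495 0.0577]
  line [0.06050826 0.08730392] 3.462646432376428 0.4458545927470897 0.6793632806490472
sp 690 mean [ 0.58   -0.1509  0.0805] rect c [ 580.7 -152.5] size [161.   36.5] ang 5.73 pca -175.4 z [0.0673 0.0812 0.0911]
sptop 406 mean [ 0.5785 -0.152   0.0845] rect c [ 577.4 -151.8] size [152.7  31.9] ang 5.11 pca -175.14 z [0.0802 0.0841 0.0918]
[ 0.08095337 -0.15185219] 4.628193712387641
clock 11.95 at [ 0.5854 -0.1974  0.3005] [-90.04   0.21   4.16] F [-0.5  0.5  0.5] op 0.0827
  shift [-0.0006, 0.0005, -0.0025] turn [0.001, 0.003, -0.004] |d| 0.003
```

View pics/wrist7.png

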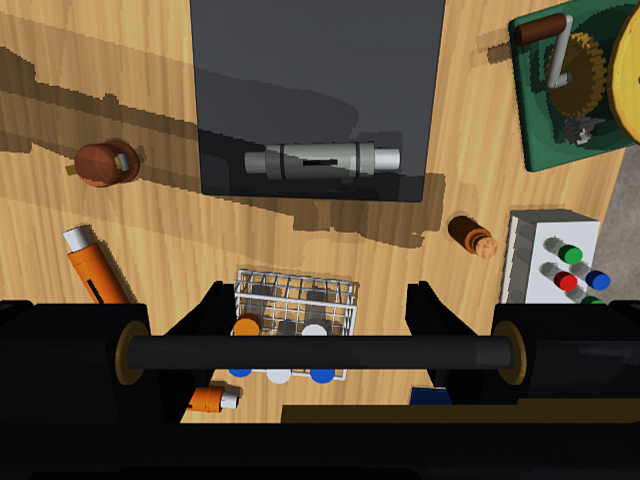

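View pics/top7.png

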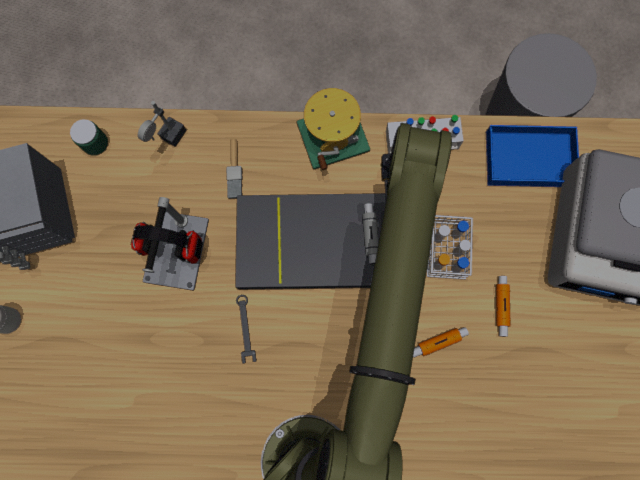

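```bash
python3 - <<'E'
from t import *
tgt([.5858,-.197,.058],5.5)
E
```

```text
clock 11.95 at [ 0.5854 -0.1974  0.3005] [-90.04   0.21   4.16] F [-0.5  0.5  0.5] op 0.0827
  shift [0.0013, 0.2425, 0.0006] turn [0.001, -0.023, -0.004] |d| 0.242
```

Call:
step_arm(increments=[[[0.001,0.04,0],[0.001,-0.023,-0.004],0.08],[[0.001,0.08,0],[0.001,-0.023,-0.004],0.08],[[0.001,0.12,0],[0.001,-0.023,-0.004],0.08],[[0.001,0.16,0],[0.001,-0.023,-0.004],0.08],[[0.001,0.2,0],[0.001,-0.023,-0.004],0.08],[[0.001,0.225,0],[0.001,-0.023,-0.004],0.08],[[0.001,0.24,0],[0.001,-0.023,-0.004],0.08],[[0.001,0.242,0],[0.001,-0.023,-0.004],0.08]])

```text
clock: 12.75
eef_pos: [0.5846, -0.1961, 0.057]
tool_rot: [-89.9, 0.1, 5.6]
force: [-1.0, -0.4, 1.4]
opening: 0.0799
```

```bash
python3 - <<'E'
from sp import *
s,W,ip=meas('wrist','wrist8.png')
m=ip&(W[...,2]>.062)&(W[...,2]<.095)&(W[...,1]<-.1)&(W[...,1]>-.2)
fit(W[m],'sp')
tgt([.5857,-.197,.058],5.5)
E
```

```text
sp 32407 mean [ 0.5829 -0.1534  0.0806] rect c [ 584.  -167.6] size [158.7  68.9] ang 2.95 pca -174.74 z [0.0679 0.082  0.0884]
clock 12.8 at [ 0.5855 -0.1966  0.0582] [-8.995e+01  1.000e-02  5.560e+00] F [-0.1  0.5  0.4] op 0.08
  shift [0.0001, 0.0002, -0.0004] turn [-0.001, 0.001, -0.0] |d| 0.0
```

View pics/wrist8.png

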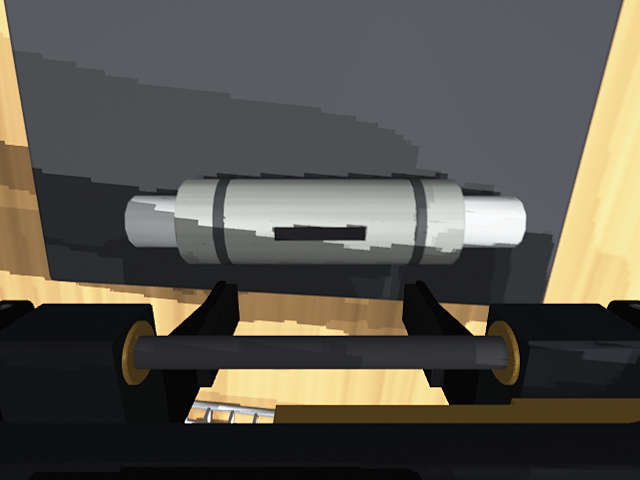

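Call:
step_arm(increments=[[[0,0,0.003],[0,0,0],0.08],[[0,0,0.006],[0,0,0],0.08],[[0,0,0.009],[0,0,0],0.08],[[0,0,0.012],[0,0,0],0.08],[[0,0,0.015],[0,0,0],0.08],[[0,0,0.018],[0,0,0],0.08],[[0,0,0.021],[0,0,0],0.08],[[0,0,0.024],[0,0,0],0.08]])

```text
clock: 13.6
eef_pos: [0.5832, -0.1726, 0.0583]
tool_rot: [-89.9, 0.0, 5.5]
force: [0.4, -1.2, -0.0]
opening: 0.0801
```

Call:
step_arm(increments=[[[0,0,0.003],[0,0,0],0.08],[[0,0,0.006],[0,0,0],0.08],[[0,0,0.009],[0,0.001,0],0.08],[[0,0,0.012],[0,0.001,0],0.08],[[0,0,0.015],[0,0.002,0],0.08],[[0,0,0.018],[0,0.002,0],0.08],[[0,0,0.021],[0,0.003,0],0.08],[[0,0,0.024],[0,0.003,0],0.08]])

```text
clock: 14.4
eef_pos: [0.5808, -0.1484, 0.0583]
tool_rot: [-89.9, 0.0, 5.4]
force: [0.3, -0.8, -0.7]
opening: 0.0799
```

```bash
cat >> sp.py <<'E'
def spin(n,f,s0=None):
    s,W,ip=meas(n,f);st,p,R0=pose()
    # tool-frame local analysis: pixels ahead of the fingers
    L=R0.inv().apply((W-p).reshape(-1,3)).reshape(W.shape)
    m=ip&(W[...,2]>.064)&(W[...,2]<.092)&(L[...,2]>.008)&(L[...,2]<.09)
    if m.sum()<50: print('none');return
    P=W[m];fit(P,'sp')
    # line of the crest: bin along local x, use max z ridge: mean y of points with z>.083
    c=m&(abs(L[...,0])<.052)
    fit(W[c],'barrel')
    Q=L[c];
    # fit cylinder r=18 axis at z=.068: near each x bin, axis z_local from surface: z_l +- sqrt(r2-h2)
    from scipy.optimize import least_squares
    def res(a):
        d=(Q[:,2]-a[0]-a[1]*Q[:,0])*np.cos(a[1]);h=W[c][:,2]-.068-a[2]
        return np.hypot(d,h)-.018
    r=least_squares(res,[.0275,0,0],loss='soft_l1',f_scale=.001)
    a=r.x;yaw=st['tool_rot'][2]+0-np.degrees(a[1])*-1
    xl=(L[m][:,0].min()+L[m][:,0].max())/2
    C=p+R0.apply([xl,0,a[0]+a[1]*xl])
    print('cyl: local z',round(a[0],4),'slope deg',round(np.degrees(a[1]),2),'dz',round(a[2],4),'rms',round(np.sqrt(np.mean(r.fun**2)),4),'centre',np.round(C[:2],4),'yaw',round(yaw,2),'xl',round(xl,4))
E
python3 - <<'E'
from sp import *
spin('wrist','wrist9.png')
tgt([.5625+.0017,.0873-.0275,.058],3.46)
E
```

```text
sp 28853 mean [ 0.5791 -0.1162  0.0802] rect c [ 580.2 -120.3] size [158.5  38.5] ang 5.41 pca -174.47 z [0.0673 0.0815 0.0862]
barrel 22748 mean [ 0.5779 -0.1162  0.0812] rect c [ 578.3 -120.5] size [104.   38.5] ang 5.41 pca -174.45 z [0.0674 0.083  0.0864]
cyl: local z 0.0276 slope deg 0.15 dz -0.0007 rms 0.0017 centre [ 0.5801 -0.1199] yaw 5.57 xl 0.0019
clock 14.45 at [ 0.5808 -0.1475  0.0583] [-89.91   0.     5.42] F [-0.6  0.  -0.1] op 0.08
  shift [0.003, 0.0006, 0.208] turn [-0.002, 0.034, -0.0] |d| 0.208
```

View pics/wrist9.png

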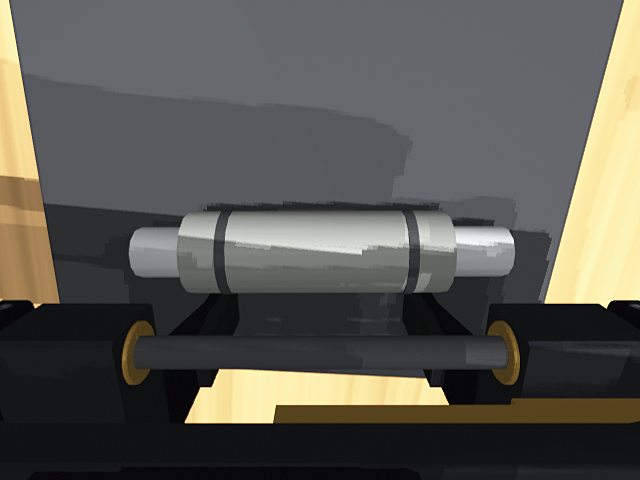

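Call:
step_arm(increments=[[[0,0,0.003],[0,0.001,0],0.08],[[0,0,0.006],[0,0.001,0],0.08],[[0,0,0.009],[0,0.002,0],0.08],[[0,0,0.012],[0,0.002,0],0.08],[[0,0,0.015],[0,0.003,0],0.08],[[0,0,0.018],[0,0.003,0],0.08],[[0,0,0.021],[0,0.004,0],0.08],[[0,0,0.024],[0,0.004,0],0.08]])

```text
clock: 15.25
eef_pos: [0.5785, -0.1234, 0.0583]
tool_rot: [-89.9, 0.0, 5.2]
force: [0.1, -0.9, 0.4]
opening: 0.0802
```

Call:
step_arm(increments=[[[0,0,0.003],[0,0.001,0],0.08],[[0,0,0.006],[0,0.001,0],0.08],[[0,0,0.009],[0,0.002,0],0.08],[[0,0,0.012],[0,0.002,0],0.08],[[0,0,0.015],[0,0.003,0],0.08],[[0,0,0.018],[0,0.003,0],0.08],[[0,0,0.021],[0,0.004,0],0.08],[[0,0,0.024],[0,0.004,0],0.08]])

```text
clock: 16.05
eef_pos: [0.5763, -0.0992, 0.0584]
tool_rot: [-89.9, 0.0, 5.0]
force: [-0.4, -0.6, 0.2]
opening: 0.0799
```

Call:
step_arm(increments=[[[0,0,0.003],[0,0.001,0],0.08],[[0,0,0.006],[0,0.001,0],0.08],[[0,0,0.009],[0,0.002,0],0.08],[[0,0,0.012],[0,0.002,0],0.08],[[0,0,0.015],[0,0.003,0],0.08],[[0,0,0.018],[0,0.003,0],0.08],[[0,0,0.021],[0,0.004,0],0.08],[[0,0,0.024],[0,0.004,0],0.08]])

```text
clock: 16.85
eef_pos: [0.5742, -0.0751, 0.0584]
tool_rot: [-89.9, 0.0, 4.7]
force: [0.5, -0.1, -0.2]
opening: 0.0799
```

Call:
step_arm(increments=[[[0,0,0.003],[0,0.001,0],0.08],[[0,0,0.006],[0,0.001,0],0.08],[[0,0,0.009],[0,0.002,0],0.08],[[0,0,0.012],[0,0.002,0],0.08],[[0,0,0.015],[0,0.003,0],0.08],[[0,0,0.018],[0,0.003,0],0.08],[[0,0,0.021],[0,0.004,0],0.08],[[0,0,0.024],[0,0.004,0],0.08]])

```text
clock: 17.65
eef_pos: [0.5722, -0.0509, 0.0584]
tool_rot: [-89.9, 0.0, 4.5]
force: [-0.2, -0.7, 0.4]
opening: 0.08
```

```bash
python3 - <<'E'
from sp import *
spin('wrist','wrist10.png')
tgt([.5625+.0017,.0873-.0275,.058],3.46)
E
```

```text
sp 28825 mean [ 0.5702 -0.0183  0.0803] rect c [570.6 -22.3] size [158.8  39.8] ang 4.55 pca -174.79 z [0.0679 0.0816 0.0863]
barrel 22808 mean [ 0.5699 -0.0183  0.0813] rect c [569.9 -22.3] size [104.   39.8] ang 4.55 pca -174.84 z [0.0677 0.083  0.0864]
cyl: local z 0.0283 slope deg 0.88 dz -0.0006 rms 0.0018 centre [ 0.5706 -0.0218] yaw 5.42 xl 0.0007
clock 17.7 at [ 0.5721 -0.0501  0.0584] [-8.988e+01  1.000e-02  4.530e+00] F [-0.1 -0.2 -0.7] op 0.0801
  shift [0.0008, 0.0007, 0.1102] turn [-0.002, 0.019, -0.0] |d| 0.11
```

View pics/wrist10.png

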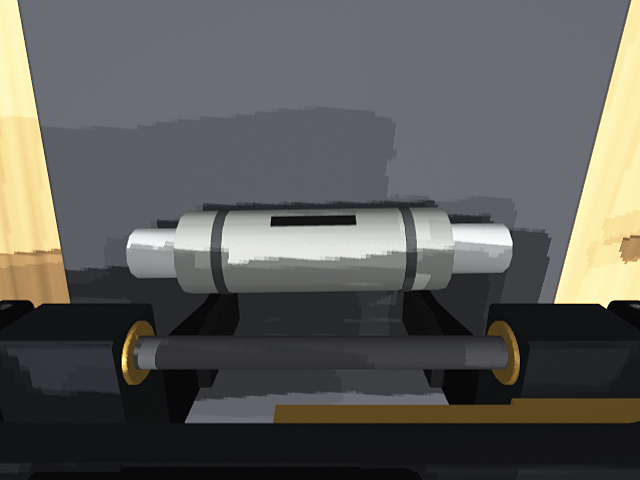

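Call:
step_arm(increments=[[[0,0,-0.012],[0,0,0],0.08],[[0,-0.02,-0.02],[0,0,0],0.08],[[0,-0.06,-0.02],[0,0,0],0.08],[[0,-0.1,-0.02],[0,0,0],0.08],[[0,-0.12,-0.02],[0,0,0],0.08],[[0,-0.12,-0.02],[0,0,0],0.08]])

```text
clock: 18.3
eef_pos: [0.5761, -0.0714, 0.1822]
tool_rot: [-90.0, -0.4, 4.5]
force: [-0.5, -0.2, 0.6]
opening: 0.0795
```

```bash
python3 - <<'E'
from sp import *
spin('wrist','wrist11.png')
s,W,ip=meas('wrist','wrist11.png')
P=W[ip&(W[...,2]>.064)&(W[...,2]<.092)&(abs(W[...,1]+.02)<.06)];fit(P,'sp')
tgt([.5706,-.0218,.178],65)
E
```

```text
wrist tape 3605 mean [0.5637 0.0865 0.0501] rect c [563.7  86.7] size [232.7   7.7] ang 3.47 pca -176.5 z [0.0484 0.0501 0.0516]
  line [0.06119043 0.08626259] 3.501587373089419 0.4474716231134158 0.6799183801907314
sp 9662 mean [ 0.5697 -0.0171  0.0806] rect c [570.3 -18.5] size [157.9  36.6] ang 5.47 pca -174.51 z [0.0706 0.0819 0.0861]
barrel 7393 mean [ 0.5707 -0.0169  0.0817] rect c [570.9 -18.4] size [104.3  36.6] ang 5.47 pca -174.42 z [0.0712 0.083  0.0862]
cyl: local z 0.0528 slope deg 1.02 dz -0.0007 rms 0.0006 centre [ 0.57   -0.0187] yaw 5.49 xl -0.0006
wrist tape 3541 mean [0.5639 0.0865 0.0501] rect c [563.6  86.7] size [232.9   7.3] ang 3.55 pca -176.49 z [0.0484 0.0501 0.0517]
  line [0.06124729 0.0862771 ] 3.5048328492007585 0.44723579066397673 0.6798625812576896
sp 9788 mean [ 0.5695 -0.0172  0.0806] rect c [570.3 -18.5] size [157.8  36.6] ang 5.59 pca -174.52 z [0.0706 0.0818 0.0861]
clock 18.4 at [ 0.5737 -0.0712  0.1783] [-8.99e+01  1.00e-02  4.47e+00] F [-1.7  0.6 -0.6] op 0.0801
  shift [0.0008, 0.0004, 0.0495] turn [-0.002, -1.056, 0.001] |d| 0.049
```

View pics/wrist11.png

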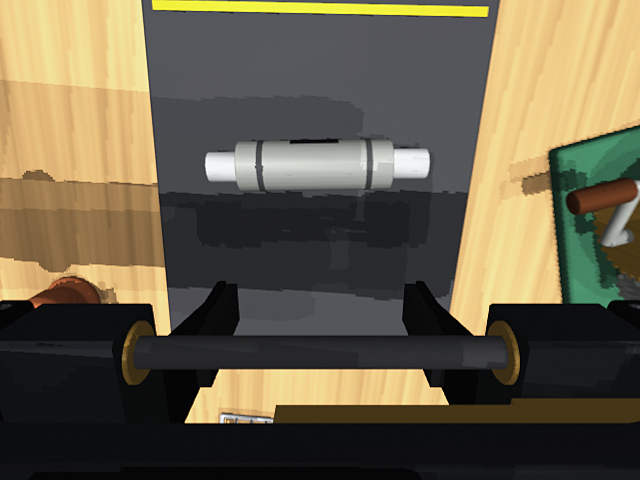

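Call:
step_arm(increments=[[[0,0,0.026],[0,-0.15,0],0.08],[[0,0,0.053],[0,-0.3,0],0.08],[[0,0,0.053],[0,-0.45,0],0.08],[[0,0,0.053],[0,-0.6,0],0.08],[[0,0,0.053],[0,-0.75,0],0.08],[[0,0,0.053],[0,-0.9,0],0.08],[[0,0,0.053],[0,-1.05,0],0.08],[[0,0,0.053],[0,-1.056,0],0.08]])

```text
clock: 19.2
eef_pos: [0.5685, -0.0188, 0.1765]
tool_rot: [-89.8, -0.0, 65.0]
force: [0.4, -0.2, 0.3]
opening: 0.0799
```

```bash
python3 - <<'E'
from t import *
tgt([.570,-.0187,.062],65)
E
```

```text
clock 19.2 at [ 0.5685 -0.0188  0.1765] [-8.976e+01 -5.000e-02  6.500e+01] F [ 0.4 -0.2  0.3] op 0.0799
  shift [0.0006, 0.1145, -0.0018] turn [-0.004, 0.0, 0.001] |d| 0.114
```

Call:
step_arm(increments=[[[0.0006,0.03,-0.002],[-0.004,0,0.001],0.08],[[0.0006,0.06,-0.002],[-0.004,0,0.001],0.08],[[0.0006,0.09,-0.002],[-0.004,0,0.001],0.08],[[0.0006,0.107,-0.002],[-0.004,0,0.001],0.08],[[0.0006,0.1145,-0.002],[-0.004,0,0.001],0.08],[[0.0006,0.1145,-0.002],[-0.004,0,0.001],0.08]])

```text
clock: 19.8
eef_pos: [0.5696, -0.0187, 0.0611]
tool_rot: [-89.9, 0.0, 64.9]
force: [-0.3, 0.8, 0.2]
opening: 0.0802
```

```bash
python3 - <<'E'
from t import *
snap('wrist','wrist12.png')
tgt([.570,-.0187,.062],42.8)
E
```

```text
clock 19.85 at [ 0.5705 -0.0187  0.0623] [-9.000e+01 -1.000e-02  6.496e+01] F [ 1.2 -0.7  0.6] op 0.0801
  shift [-0.0002, 0.0003, 0.0005] turn [0.0, 0.387, 0.0] |d| 0.001
```

View pics/wrist12.png

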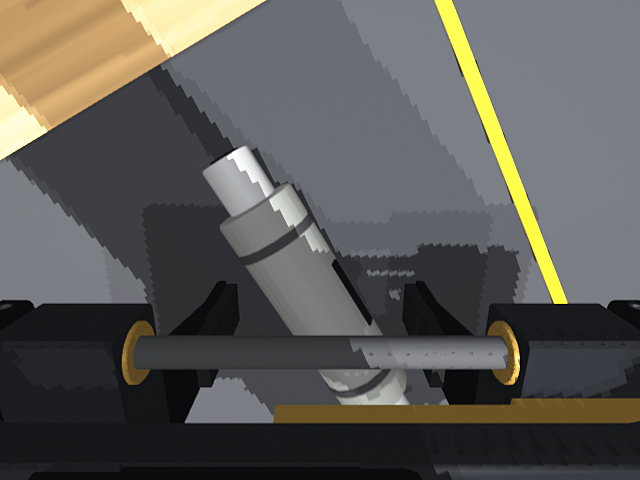

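Call:
step_arm(increments=[[[0,0,0],[0,0.12,0],0.08],[[0,0,0],[0,0.24,0],0.08],[[0,0,0],[0,0.27,0],0.08],[[0,0,0],[0,0.3,0],0.08],[[0,0,0],[0,0.32,0],0.08],[[0,0,0],[0,0.34,0],0.08],[[0,0,0],[0,0.36,0],0.08],[[0,0,0],[0,0.36,0],0.08]])

```text
clock: 20.65
eef_pos: [0.5705, -0.0184, 0.0623]
tool_rot: [-90.0, -0.0, 44.3]
force: [-0.3, 0.1, 1.4]
opening: 0.0801
```

```bash
cat >> sp.py <<'E'
def ax(f=None,lo=-.15,hi=.15):
    # axis by fitting cylinder barrel+journal crest from wrist view, world frame
    from scipy.optimize import least_squares
    s,W,ip=meas('wrist',f)
    m=ip&(W[...,2]>.066)&(W[...,2]<.092)&(W[...,1]>lo)&(W[...,1]<hi)
    tr=None
    P=W[m]; 
    c=np.median(P,0)
    def res(a):
        t=a[1];n=np.array([-np.sin(t),np.cos(t)]);u=np.array([np.cos(t),np.sin(t)])
        D=P[:,:2]-c[:2];d=D@n-a[0];h=P[:,2]-.0675
        r=np.hypot(d,h);return np.minimum(abs(r-.018),abs(r-.011))
    best=None
    for t0 in(2,4,6):
        r=least_squares(res,[0,np.radians(t0)],loss='soft_l1',f_scale=.0007)
        if best is None or r.cost<best.cost:best=r
    a=best.x;n=np.array([-np.sin(a[1]),np.cos(a[1])])
    u=np.array([np.cos(a[1]),np.sin(a[1])]);k=abs(best.fun)<.002
    e=np.percentile((P[k,:2]-c[:2])@u,[.2,99.8])
    C=c[:2]+n*a[0]+u*e.mean()
    print('AX yaw',round(np.degrees(a[1]),2),'centre',np.round(C,4),'len',round(e[1]-e[0],3),'inl',round(k.mean(),2),len(P))
    return C,np.degrees(a[1])
E
python3 - <<'E'
from sp import *
ax('wrist13.png',-.12,.05)
st=readout.sense();print(st['moment'])
tgt([.570,-.0187,.062],42.8)
E
```

```text
wrist tape 3438 mean [0.61   0.0895 0.05  ] rect c [583.1  88.1] size [195.6   7.2] ang 3.61 pca -176.39 z [0.0487 0.05   0.0513]
  line [0.06287492 0.08634509] 3.5977315206709073 0.48564201296859355 0.6808121318184822
AX yaw 6.23 centre [ 0.5686 -0.0187] len 0.153 inl 0.89 20809
[ 0.22220392 -0.11499045  0.07832891]
clock 20.7 at [ 0.5706 -0.0184  0.0623] [-8.999e+01 -3.000e-02  4.436e+01] F [-0.2  1.2  0.1] op 0.08
  shift [-0.0006, 0.0003, 0.0002] turn [-0.0, 0.027, 0.0] |d| 0.001
```

View pics/wrist13.png

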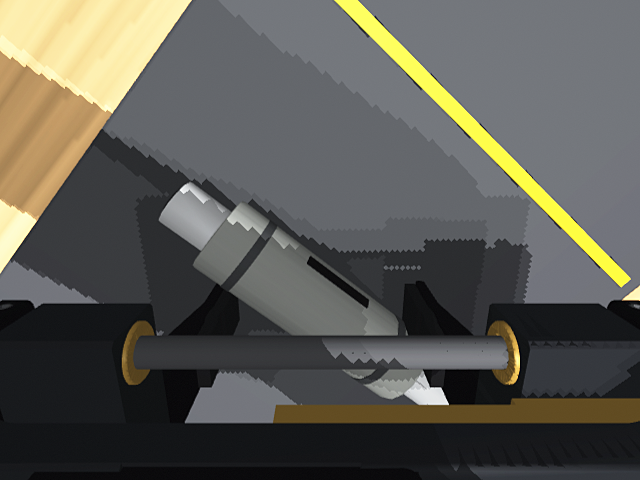

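Call:
step_arm(increments=[[[0,0,0],[0,0.015,0],0.08],[[0,0,0],[0,0.03,0],0.08],[[0,0,0],[0,0.03,0],0.08]])

```text
clock: 21.0
eef_pos: [0.5706, -0.0184, 0.0624]
tool_rot: [-90.0, -0.0, 42.6]
force: [-0.2, 0.5, 0.6]
opening: 0.0798
```

```bash
python3 - <<'E'
from sp import *
s,W,ip=meas('wrist','wrist14.png')
st=readout.sense();print(st['moment'])
# barrel-only visible points far half, left of image
m=ip.copy();m[300:]=False
m&=(W[...,2]>.066)&(W[...,2]<.092)&(W[...,0]<.60)
m[:, 400:]=False
P=W[m];fit(P,'far half')
for lo in(.08,.083):
    Q=P[(P[:,2]>lo)];f=np.polyfit(Q[:,0]-.57,Q[:,1],1);print(lo,len(Q),f,np.degrees(np.arctan(f[0])))
tgt([.570,-.0187,.062],42.3)
E
```

```text
wrist tape 3462 mean [0.6104 0.0895 0.05  ] rect c [583.3  88. ] size [195.4   7.1] ang 3.56 pca -176.29 z [0.0487 0.05   0.0513]
  line [0.06471472 0.0862079 ] 3.7027172425476915 0.4860277318872702 0.6808669584882159
[ 0.19920165 -0.13449194  0.06562907]
far half 11877 mean [ 0.5295 -0.0158  0.0793] rect c [539.5 -22.8] size [98.1 40.9] ang 4.11 pca -165.88 z [0.0679 0.0793 0.0858]
0.08 5621 [ 0.21441972 -0.01053695] 12.10209799131758
0.083 3736 [ 0.15459101 -0.01399881] 8.7878479492962
clock 21.05 at [ 0.5706 -0.0184  0.0623] [-8.999e+01 -3.000e-02  4.264e+01] F [-0.7  0.2  0.8] op 0.0801
  shift [-0.0006, 0.0003, 0.0002] turn [-0.0, 0.006, 0.0] |d| 0.001
```

Call:
step_arm(increments=[[[0,0,0],[0,-0.1,0],0.08],[[0,0,0],[0,-0.12,0],0.08],[[0,-0.03,0],[0,-0.12,0],0.08],[[0,-0.07,0],[0,-0.12,0],0.08],[[0,-0.115,0],[0,-0.12,0],0.08],[[0,-0.115,0],[0,-0.12,0],0.08]])

```text
clock: 21.65
eef_pos: [0.5745, -0.0181, 0.1838]
tool_rot: [-90.5, -0.4, 49.4]
force: [0.1, 0.4, -0.7]
opening: 0.08
```

```bash
python3 - <<'E'
from sp import *
tgt([.5735,-.0715,.178],3.5)
E
```

```text
clock 21.65 at [ 0.5745 -0.0181  0.1838] [-90.53  -0.37  49.42] F [ 0.1  0.4 -0.7] op 0.08
  shift [-0.0412, 0.0059, -0.0339] turn [0.006, 0.801, 0.01] |d| 0.054
```

Call:
step_arm(increments=[[[-0.02,0.003,-0.017],[0.003,0.15,0.005],0.08],[[-0.041,0.006,-0.034],[0.006,0.3,0.01],0.08],[[-0.041,0.006,-0.034],[0.006,0.45,0.01],0.08],[[-0.041,0.006,-0.034],[0.006,0.6,0.01],0.08],[[-0.041,0.006,-0.034],[0.006,0.75,0.01],0.08],[[-0.041,0.006,-0.034],[0.006,0.801,0.01],0.08],[[-0.041,0.006,-0.034],[0.006,0.801,0.01],0.08],[[-0.041,0.006,-0.034],[0.006,0.801,0.01],0.08]])

```text
clock: 22.45
eef_pos: [0.5736, -0.0715, 0.1776]
tool_rot: [-90.0, 0.0, 3.6]
force: [-0.3, -0.6, -0.8]
opening: 0.0801
```

```bash
python3 - <<'E'
from sp import *
spin('wrist','wrist15.png')
C,y=ax('wrist15.png',-.06,.05)
tgt([.5735,-.0715,.178],3.5)
E
```

```text
wrist tape 3570 mean [0.5638 0.0866 0.0501] rect c [568.   86.8] size [240.1  14.3] ang 1.7 pca -176.46 z [0.0485 0.0501 0.0517]
  line [0.06174998 0.08640006] 3.533526330738308 0.44808536280464 0.6881610892120292
sp 9928 mean [ 0.5698 -0.0175  0.0806] rect c [570.4 -18.9] size [158.1  36.5] ang 3.48 pca -175.9 z [0.0708 0.0819 0.0861]
barrel 7595 mean [ 0.5703 -0.0173  0.0818] rect c [570.3 -18.9] size [104.   36.5] ang 3.47 pca -175.87 z [0.0716 0.0831 0.0862]
cyl: local z 0.0526 slope deg 0.48 dz -0.0007 rms 0.0006 centre [ 0.5705 -0.019 ] yaw 4.04 xl 0.0001
wrist tape 3571 mean [0.5655 0.0867 0.0501] rect c [568.4  86.8] size [ 21.6 240.7] ang 89.7 pca -176.5 z [0.0485 0.0501 0.0517]
  line [0.06110849 0.08636916] 3.4969103636640986 0.4480849950441245 0.6887150031154958
AX yaw 4.1 centre [ 0.5704 -0.019 ] len 0.157 inl 1.0 9907
clock 22.55 at [ 0.5737 -0.0714  0.1777] [-9.001e+01  1.000e-02  3.550e+00] F [-0.2 -0.1  0.2] op 0.0799
  shift [-0.0002, -0.0003, -0.0001] turn [0.0, 0.001, -0.0] |d| 0.0
```

View pics/wrist15.png

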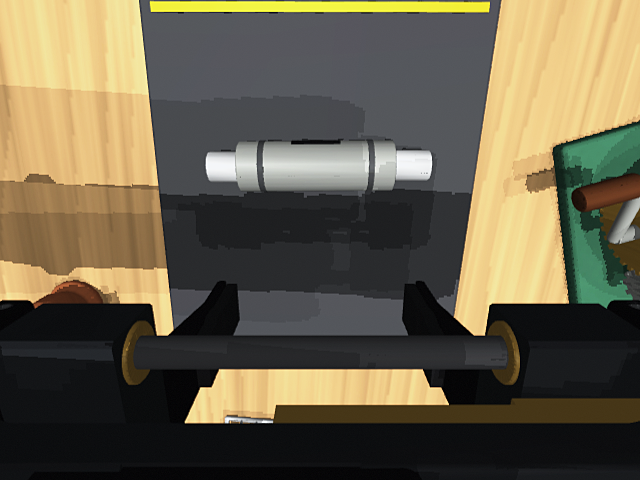

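Call:
step_arm(increments=[[[0,0.04,0],[0,0,0],0.08],[[0,0.08,0],[0,0,0],0.08],[[0,0.105,0],[0,0,0],0.08],[[0,0.117,0],[0,0,0],0.08],[[0,0.1195,0.005],[0,0,0],0.08],[[0,0.1195,0.01],[0,0,0],0.08],[[0,0.1195,0.012],[0,0,0],0.08]])

```text
clock: 23.25
eef_pos: [0.5743, -0.0583, 0.0599]
tool_rot: [-90.0, -0.2, 3.6]
force: [0.1, -0.0, 0.6]
opening: 0.0798
```

Call:
step_arm(increments=[[[0,0,0.003],[0,0,0],0.08],[[0,0,0.006],[0,0,0],0.08],[[0,0,0.009],[0,0,0],0.08],[[0,0,0.012],[0,0,0],0.08],[[0,0,0.015],[0,0,0],0.08],[[0,0,0.018],[0,0,0],0.08],[[0,0,0.021],[0,0,0],0.08],[[0,0,0.024],[0,0,0],0.08]])

```text
clock: 24.05
eef_pos: [0.5727, -0.034, 0.0599]
tool_rot: [-90.0, -0.1, 3.6]
force: [0.8, -0.5, -0.1]
opening: 0.0802
```

Call:
step_arm(increments=[[[0,0,0.003],[0,0,0],0.08],[[0,0,0.006],[0,0,0],0.08],[[0,0,0.009],[0,0,0],0.08],[[0,0,0.012],[0,0,0],0.08],[[0,0,0.015],[0,0,0],0.08],[[0,0,0.018],[0,0,0],0.08],[[0,0,0.021],[0,0,0],0.08],[[0,0,0.024],[0,0,0],0.08]])

```text
clock: 24.85
eef_pos: [0.5711, -0.0098, 0.0598]
tool_rot: [-90.0, -0.1, 3.6]
force: [-0.1, -0.9, 0.5]
opening: 0.0799
```

Call:
step_arm(increments=[[[0,0,0.003],[0,0,0],0.08],[[0,0,0.006],[0,0,0],0.08],[[0,0,0.009],[0,0,0],0.08],[[0,0,0.012],[0,0,0],0.08],[[0,0,0.015],[0,0,0],0.08],[[0,0,0.018],[0,0,0],0.08],[[0,0,0.021],[0,0,0],0.08],[[0,0,0.024],[0,0,0],0.08]])

```text
clock: 25.65
eef_pos: [0.5695, 0.0144, 0.0598]
tool_rot: [-90.0, -0.1, 3.6]
force: [0.0, -1.2, -0.3]
opening: 0.0796
```

```bash
python3 - <<'E'
from sp import *
spin('wrist','wrist16.png')
tgt([.5640+.0017,.0867-.0275,.058],3.5)
E
```

```text
wrist tape 7384 mean [0.5635 0.087  0.05  ] rect c [564.4  87.1] size [233.3   6.9] ang 3.53 pca -176.47 z [0.0486 0.05   0.0514]
  line [0.06169419 0.08682941] 3.530341951127653 0.44795653202400654 0.6809587747640372
sp 28033 mean [0.5656 0.0463 0.0804] rect c [566.   42.5] size [158.8  38.9] ang 3.67 pca -176.17 z [0.0689 0.0818 0.0862]
barrel 21850 mean [0.567  0.0465 0.0814] rect c [567.6  42.6] size [103.8  38.9] ang 3.67 pca -176.19 z [0.0691 0.083  0.0864]
cyl: local z 0.0277 slope deg 0.33 dz -0.0007 rms 0.0017 centre [0.5661 0.0427] yaw 3.99 xl -0.0017
clock 25.7 at [0.5695 0.0152 0.0599] [-89.97  -0.15   3.66] F [-0.5  0.4  0.1] op 0.0803
  shift [-0.001, 0.0019, 0.0441] turn [-0.0, 0.003, 0.003] |d| 0.044
```

View pics/wrist16.png

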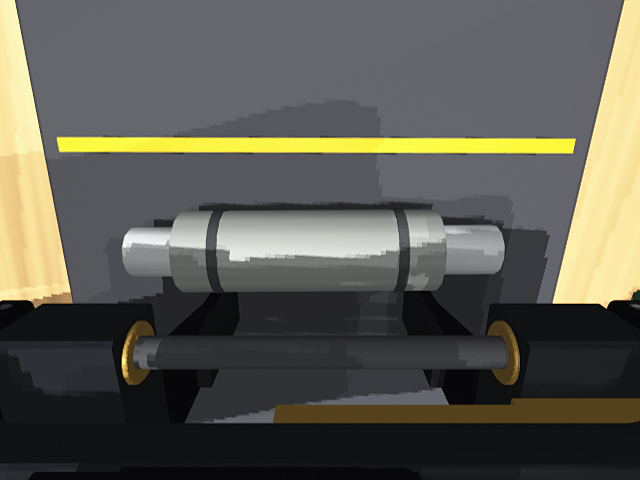

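Call:
step_arm(increments=[[[0,0,0.003],[0,0.001,0],0.08],[[0,0,0.006],[0,0.002,0],0.08],[[0,0,0.009],[0,0.002,0],0.08],[[0,0,0.012],[0,0.002,0],0.08],[[0,0,0.015],[0,0.002,0],0.08],[[0,0,0.018],[0,0.002,0],0.08],[[0,0,0.021],[0,0.002,0],0.08],[[0,0,0.024],[0,0.002,0],0.08]])

```text
clock: 26.5
eef_pos: [0.5679, 0.0394, 0.0599]
tool_rot: [-90.0, -0.1, 3.6]
force: [0.2, -0.0, 0.1]
opening: 0.08
```

Call:
step_arm(increments=[[[0,0,0.003],[0,0,0],0.08],[[0,0,0.005],[0,0,0],0.08],[[0,0,0.007],[0,0,0],0.08],[[0,0,0.009],[0,0,0],0.08],[[0,0,0.011],[0,0,0],0.08],[[0,0,0.0125],[0,0,0],0.08],[[0,0,0.0135],[0,0,0],0.08],[[0,0,0.014],[0,0,0],0.08]])

```text
clock: 27.3
eef_pos: [0.567, 0.0536, 0.0598]
tool_rot: [-90.0, -0.1, 3.6]
force: [0.2, -0.9, 0.5]
opening: 0.0803
```

```bash
python3 - <<'E'
from sp import *
spin('wrist','wrist17.png')
tgt([.5640+.0017,.0867-.0275,.058],3.5)
E
```

```text
wrist tape 1592 mean [0.5652 0.0872 0.0501] rect c [570.4  86.3] size [ 40.8 242.3] ang 84.76 pca -176.6 z [0.0487 0.0501 0.0514]
  line [0.05944956 0.0869016 ] 3.4022046459886712 0.44820697168298324 0.689189405967102
sp 28234 mean [0.5629 0.0855 0.0804] rect c [563.4  81.2] size [158.5  39.6] ang 3.56 pca -176.31 z [0.0683 0.0818 0.0863]
barrel 22014 mean [0.5644 0.0856 0.0814] rect c [565.2  81.3] size [103.9  39.6] ang 3.56 pca -176.35 z [0.0685 0.0831 0.0866]
cyl: local z 0.0285 slope deg 0.32 dz -0.0006 rms 0.0018 centre [0.5634 0.0819] yaw 3.88 xl -0.0019
clock 27.35 at [0.567  0.0536 0.0598] [-89.97  -0.14   3.56] F [ 0.5 -0.2  0.2] op 0.0799
  shift [-0.001, 0.0018, 0.0057] turn [-0.001, 0.001, 0.002] |d| 0.006
```

View pics/wrist17.png

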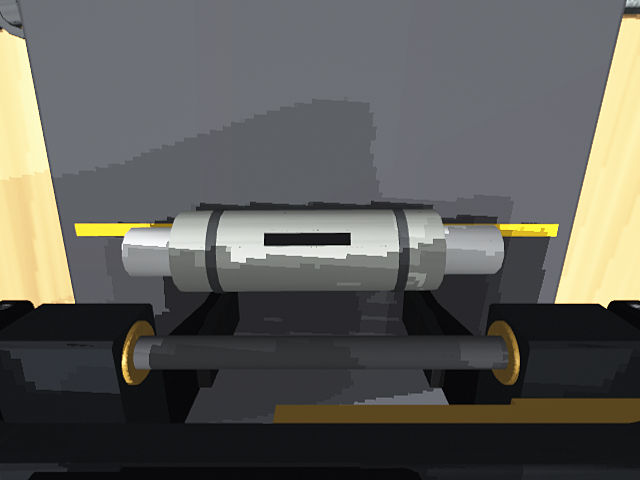

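Call:
step_arm(increments=[[[0,0,0.001],[0,0,0],0.08],[[0,0,0.002],[0,0,0],0.08],[[0,0,0.003],[0,0,0],0.08],[[0,0,0.0035],[0,0,0],0.08],[[0,0,0.004],[0,0,0],0.08],[[0,0,0.0045],[0,0,0],0.08],[[0,0,0.0045],[0,0,0],0.08]])

```text
clock: 28.05
eef_pos: [0.5667, 0.0582, 0.0598]
tool_rot: [-90.0, -0.1, 3.6]
force: [-0.3, -0.2, 0.6]
opening: 0.0801
```

Call:
step_arm(increments=[[[0,0,-0.01],[0,0,0],0.08],[[0,0,-0.02],[0,0,0],0.08],[[0,-0.03,-0.025],[0,0,0],0.08],[[0,-0.07,-0.025],[0,0,0],0.08],[[0,-0.11,-0.025],[0,0,0],0.08],[[0,-0.12,-0.025],[0,0,0],0.08],[[0,-0.12,-0.025],[0,0,0],0.08],[[0,-0.12,-0.025],[0,0,0],0.08]])

```text
clock: 28.85
eef_pos: [0.5673, 0.0323, 0.1785]
tool_rot: [-90.0, -0.0, 3.5]
force: [-0.1, 0.4, -0.4]
opening: 0.0798
```

```bash
python3 - <<'E'
from sp import *
spin('wrist','wrist18.png')
ax('wrist18.png',.04,.14)
tgt([.5640+.0017,.0867-.0275,.058],3.5)
E
```

```text
wrist tape 675 mean [0.5689 0.0865 0.0501] rect c [574.2  84.7] size [ 62.7 247.6] ang 79.27 pca -176.75 z [0.0483 0.0501 0.0516]
  line [0.05674228 0.08599961] 3.247610702241227 0.447609534118166 0.6900541689051625
sp 9880 mean [0.5624 0.0881 0.0807] rect c [563.3  86.7] size [158.   36.2] ang 4.08 pca -176.11 z [0.0708 0.0819 0.0861]
barrel 7616 mean [0.5632 0.0883 0.0818] rect c [563.4  86.7] size [104.2  36.2] ang 4.08 pca -175.97 z [0.0708 0.0831 0.0861]
cyl: local z 0.0544 slope deg 0.39 dz -0.0007 rms 0.0006 centre [0.5634 0.0867] yaw 3.92 xl -0.0001
wrist tape 644 mean [0.5683 0.0864 0.0501] rect c [567.5  70.8] size [ 61.5 248.5] ang 87.32 pca -176.79 z [0.0484 0.0501 0.0516]
  line [0.05589938 0.08592806] 3.19946891242089 0.4419271445240744 0.6903277072643079
AX yaw 3.97 centre [0.5631 0.0867] len 0.156 inl 1.0 9949
clock 28.95 at [0.5668 0.0326 0.1777] [-8.994e+01  6.000e-02  3.540e+00] F [ 0.2 -0.1 -0.4] op 0.08
  shift [0.0007, 0.1198, 0.0265] turn [-0.001, 0.001, -0.001] |d| 0.123
```

View pics/wrist18.png

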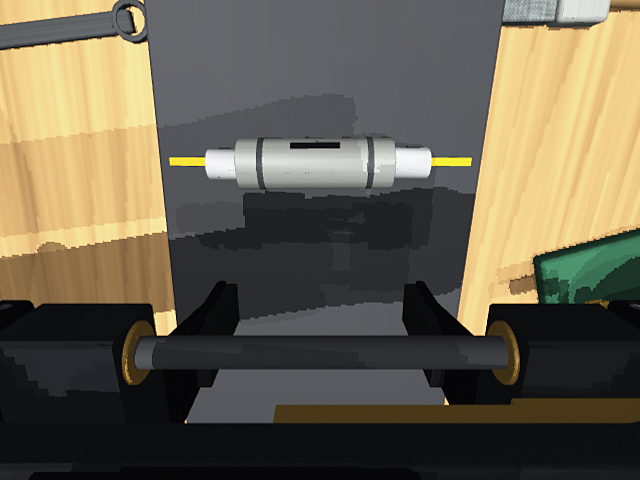

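Call:
step_arm(increments=[[[0,-0.04,-0.04],[0,0,0],0.08],[[0,-0.08,-0.08],[0,0,0],0.08],[[0,-0.1,-0.12],[0,0,0],0.08],[[0,-0.12,-0.16],[0,0,0],0.08],[[0,-0.12,-0.2],[0,0,0],0.08],[[0,-0.12,-0.22],[0,0,0],0.08],[[0,-0.12,-0.22],[0,0,0],0.08],[[0,-0.12,-0.22],[0,0,0],0.08]])

```text
clock: 29.75
eef_pos: [0.5801, -0.1854, 0.2958]
tool_rot: [-89.8, 0.2, 3.6]
force: [-0.4, 0.6, 0.3]
opening: 0.08
```

```bash
python3 - <<'E'
from sp import *
s,W,ip=meas('top','top19.png')
m=ip&(W[...,2]>.064)&(W[...,2]<.092)&(W[...,1]>.04)&(W[...,1]<.14);fit(W[m],'sp')
ok=s['range_z']>.3
m=ok&(W[...,2]>.21)&(W[...,2]<.24)&(abs(W[...,1]-.367)<.06)&(abs(W[...,0]-.538)<.04);fit(W[m],'crown')
cv2.imwrite('pics/top19c.png',cv2.resize(s['img'][180:300,120:400],None,fx=2.8,fy=2.8))
snap('side','side19.png')
tgt([.5,0,.3],0)
E
```

```text
top tape 72 mean [0.5547 0.0867 0.0508] rect c [561.9  87.5] size [232.5   8.2] ang 3.53 pca -176.49 z [0.0443 0.0508 0.0582]
  line [0.06135688 0.08704671] 3.5110883851702392 0.4459646139338329 0.6779951875729424
sp 725 mean [0.5563 0.0865 0.0802] rect c [559.6  87.5] size [158.8  36. ] ang 4.33 pca -176.09 z [0.0675 0.0808 0.0901]
crown 436 mean [0.5353 0.3653 0.2184] rect c [534.8 365. ] size [80.8 66. ] ang 47.38 pca 82.38 z [0.2104 0.2183 0.2268]
clock 29.85 at [ 0.5806 -0.1841  0.2967] [-89.83   0.12   3.76] F [-0.4  0.1 -0. ] op 0.0801
  shift [-0.0683, -0.0026, 0.189] turn [-0.003, 0.066, -0.002] |d| 0.201
```

View pics/top19c.png

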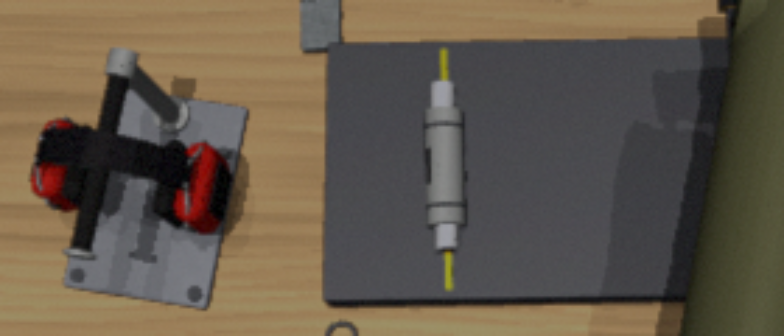

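View pics/side19.png

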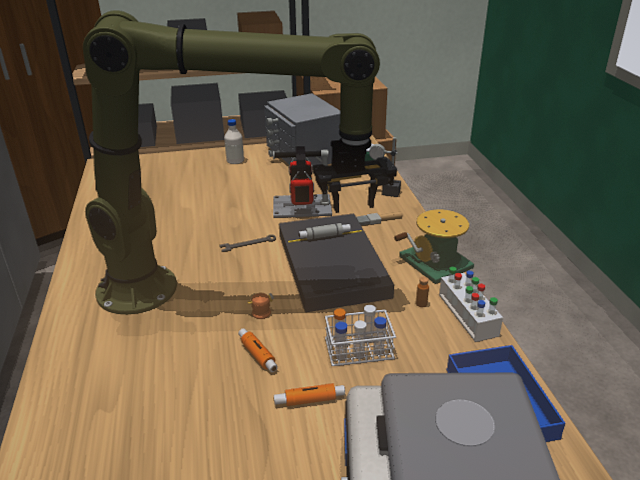

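```bash
python3 -c "
from h import *
print(env.job_done())"
```

```text
the job is handed in; nothing more can be done
None
```

The ear defenders are hanging on the stand, the spindle is on the tape line, and I handed the job in at about 30 s.

- **Ear defenders:** They hang by the headband near mid-bar with one cup either side. The crown measured level to about 0.2° in the wrist view after release.
- **Spindle:** I rolled it over with both fingers pushing its side, at 30 mm/s and slower near the end. It started about 2° off the tape direction and pushing alone did not turn it. So midway I squared it up by turning the open fingers against opposite sides, without lifting it, then pushed it on to the line.
- **Last checks:** The wrist and top views put the spindle within about 0.5 mm of the tape's centreline and about 3 mm off its middle lengthwise or less. The top view gave its angle to the tape as about 0.4° or 0.8°, depending on the fit; the wrist view gave about 0.5°.
- **Disagreements:** In the last top view the crown measurement was skewed by the bar showing in it, so I relied on the wrist view for level. The basket, wrench, oil cup, vial, brush and orange look-alikes looked unmoved in the last side picture. I did not re-measure them.

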